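# Sort the parts stripped from a power controller

### The job

Sort the loose parts from the opened controller into their trays: stand the two black capacitors in the tray with two bays, one in each bay; set both finned heat sinks side by side in the plain rectangular tray; and set the transformer in the round dish. Everything should stand upright, flat on the floor of its tray, and the little brown bottle must be left standing where it is.

Things in the scene. Friction and masses are not known exactly. Their poses are not given: they have to be found in the camera images.
- capacitor1: one electrolytic capacitor: a black upright cylinder, 35 mm across and 50 mm tall, with a bare aluminium disc on top. Loose, about 60 g, standing on the bench. Origin at the centre of its underside, z up along its axis.
- capacitor2: the other electrolytic capacitor: a black upright cylinder, 35 mm across and 50 mm tall, with a bare aluminium disc on top. Loose, about 60 g, standing on the bench. Origin at the centre of its underside, z up along its axis.
- heatsink1: one finned heat sink: a bare aluminium block of six thin upright fins on a base plate, 40 mm along x (the direction of the fins), 44 mm along y, 40 mm tall. Loose, about 80 g, base down on the bench. Origin at the centre of its underside, z up. It can be gripped on the two outer fins, closing along its y.
- heatsink2: the other finned heat sink: a bare aluminium block of six thin upright fins on a base plate, 40 mm along x (the direction of the fins), 44 mm along y, 40 mm tall. Loose, about 80 g, base down on the bench. Origin at the centre of its underside, z up. It can be gripped on the two outer fins, closing along its y.
- transformer: small mains transformer: a solid dark steel core 26 mm along x, 42 mm along y, 45 mm tall, through a copper winding that stands out at both ends to 50 mm along x (34 mm along y, from 7.5 to 37.5 mm above its underside). Loose, about 300 g. Origin at the centre of its underside, z up. It can be gripped on the core, closing along its y.
- bay_tray: tray with two bays, grey plastic, fixed to the bench: 150 mm along x, 84 mm along y, 16 mm high, walls 4 mm thick. One divider, 4 mm thick and as high as the walls, crosses it at x = 0, leaving two bays of 69 mm (x) by 76 mm (y) whose centres are at x = +36.5 and -36.5 mm. The floor is 4 mm above the bench. Origin at the centre of its underside, on the bench, z up.
- plain_tray: plain rectangular tray without a divider, grey plastic, fixed to the bench: 140 mm along x, 100 mm along y, 16 mm high, walls 4 mm thick. The floor is 4 mm above the bench. Two heat sinks fit side by side at x = +33 and -33 mm. Origin at the centre of its underside, on the bench, z up.
- dish: round steel dish, fixed to the bench: 120 mm across, 16 mm high, wall 4 mm thick, the floor 4 mm above the bench. Origin at the centre of its underside, on the bench, z up.
- bottle: little brown glass bottle with a black cap, 32 mm across, 75 mm tall, standing loose among the parts: not to be moved. Origin at the centre of its underside, z up. Odds and ends among the parts are under 20 mm high, a motor and a screwdriver at the near corners under 60 mm; taller equipment stands only 0.55 m or more left or right of the robot.
There are look-alikes about, which are no part of the job. Leave any yellow look-alike of the transformer alone.

How it is judged:
By the outcome, as a careful person would: the job done as asked, in the order asked, and still so for the second after the job is handed in, with the robot touching nothing.
It also fails if it takes over 112 s, if anything falls off the work surface, if the arm or the gripper's body presses on something with over 40 N, if the wrist force passes 120 N, or if a joint passes its speed limit or range.

### The arm

A 6-joint arm with a two-finger parallel gripper is mounted at the origin on the work surface. World frame = base frame: x ahead of the robot, y to its left, z up, the work surface at z = 0. Lengths are in m, angles in rad, forces in N, time in s.
With the tool pointing down it reaches from about 0.35 to 0.875 m from the base axis. Payload 4.2 kg.
Tool frame: the origin (TCP) lies on the centre line of the jaws, within the pads' length; the fingertips stand 19 mm ahead of it and the grasp point (between the pads) is the TCP; z points along the fingers, y is the line along which they close (so a half turn about z gives the same grasp; the last joint's range is limited). The gripper opens to 85 mm and grips with 20 to 120 N. Pads are 22 mm wide; open, the fingers measure 114 mm over their backs; the gripper's body (76 mm by 85 mm) begins 54 mm behind the grasp point. The pads swing forward as they close: fully open they stand 13 mm farther back than shut.
Start: joints at [1.598, 0.385, 0.008, 0, -1.194, -0.259], TCP at [0.144, 0.608, 0.25] pointing down, gripper open.
Joint ranges: [-3.14, 3.14], [-1.21, 2.06], [-1.07, 1.41], [-3.16, 2.05], [-2.99, -0.16], [-3.1, 3.1]. Speed limits (rad/s): [2.79, 2.79, 3.14, 3.14, 3.14, 3.14].

### API

Orientations are given as a unit quaternion [w, x, y, z].
In Python, from station import env gives the robot as it stands.
- The arm moves only by the tool send_rows, never from a script. Its argument "motion" is a list of rows, each an object of numbers: "ax", "ay", "az": the turn, a rotation vector about the tool's x, y, z in degrees; "x", "y", "z": the shift along the tool's x, y, z in m; "jaw": the closure, from 0 (fully open) to 1 (shut). A call has exactly 5 rows; each row shifts and turns the commanded pose from where the row before left it, along the tool's axes as they then stand; what a row does not reach is not made up. A row lasts 1/12 s, in which the tool goes at most 41.7 mm and 7.16 degrees, less where a joint would pass 70% of its speed; a pose out of reach is approached as far as the arm can. A call is refused whole if a number of a shift passes 0.0417 or a number of a turn 7.16, either way. A call with a gripper value outside its range is refused whole. The fingers move at their own pace and stop on an object; "force" is the grip in N (left out, the last holds). Time passes only in rows, so rows that do not move let the fingers close, or fill a call up. It gives the time, the measured TCP pose, the force and the opening at its end, in the units of the state.
- env.observe(): the state, without advancing time (a new reading comes with each control period).
- env.read_camera(name): name is "side" or "top" or "wrist"; returns a dict with "image" (480x640x3 uint8, red, green, blue), "fx", "fy", "cx", "cy" (pixels), "R" (3x3) and "t" (3): a world point X has camera coordinates R X + t; the wrist camera has in their place "T_tool_cam" (4x4, takes a point from camera to tool coordinates, whose origin is the TCP and whose axes are the flange's). Camera axes: x right, y down, z forward; pixel columns grow to the right and rows downward; lengths in m; the calibration is good to about 2 mm. A picture is of the moment at which its call begins: read the wrist's pose just before it. There is no depth.
- env.sign_off(): hands the job in, once; it reports no verdict.
The state is a dict: "time": time; "q": joint angles; "qvel": joint speeds; "effort": joint torques, N m; "tcp_pos": TCP position; "tcp_rot": TCP orientation; "contact_force": force on the tool from outside, world axes, zero at the start; "wrist_torque": the same for the moment, N m; "width": finger opening in m.
Only numpy, scipy, OpenCV 4.12 (cv2) and the standard library are available. Lean on these libraries where they do the work, as an engineer would, in place of code of your own. Each camera call takes 0.05 s, during which the arm holds its last target. There are 200 camera calls.

## Working session

There is one attempt and no reset: what is moved stays moved. The work goes in short steps, Python scripts to look and compute and a tool call to move; the robot and the scene stay as the last step left them, time stands still between calls to the robot, and variables do not carry over. Pictures are saved under pics/ and viewed, on a budget of 14 in all, crops included, one or two more only if the job needs it, and the job is handed in when it is done.

Besides the shell and the picture viewer there is one more tool, called after "Emit:" as name(argument=value, ...), one argument or row to a line, values as JSON. send_rows: Moves the arm, as the interface text tells. Its arguments: {"type":"object","properties":{"motion":{"type":"array","items":{"type":"object","properties":{"ax":{"type":"number"},"ay":{"type":"number"},"az":{"type":"number"},"x":{"type":"number"},"y":{"type":"number"},"z":{"type":"number"},"jaw":{"type":"number"}}}},"force":{"type":"number"}},"required":["motion"]}

```bash
ls; mkdir -p pics; python3 - <<'E'
from station import env
import cv2
s=env.observe(); print({k:s[k] for k in('time','q','tcp_pos','tcp_rot','width','contact_force')})
for n in('top','side'):
    c=env.read_camera(n); cv2.imwrite(f'pics/{n}0.png',c['image'][:,:,::-1]); print(n,c['fx'],c['cx'],c['cy'],c['R'],c['t'])
c=env.read_camera('wrist');print(c['T_tool_cam'],c['fx'])
cv2.imwrite('pics/wrist0.png',c['image'][:,:,::-1])
E
```

```text
pics
{'time': 0.0, 'q': array([ 1.59760682e+00,  3.85557548e-01,  6.60958024e-03, -5.14221824e-04,
       -1.19408083e+00, -2.58580728e-01]), 'tcp_pos': array([0.14342664, 0.60773106, 0.24921238]), 'tcp_rot': array([ 1.13887448e-03,  9.93281212e-01, -1.15720053e-01, -7.78053894e-05]), 'width': 0.08541144310126599, 'contact_force': array([-0.66127719,  0.11425812, -0.22586281])}
top 618.7840441894009 324.5855542851203 241.1495312448935 [[-9.60190212e-04 -9.99910456e-01 -1.33475864e-02]
 [-9.92390024e-01  2.59629517e-03 -1.23106864e-01]
 [ 1.23130495e-01  1.31278056e-02 -9.92303654e-01]] [0.01068659 0.4660188  1.12865278]
side 587.1231186793545 324.06552485158255 241.17662074117092 [[ 0.89969314 -0.43633751  0.01272128]
 [-0.33206165 -0.70301964 -0.62888667]
 [ 0.28335016  0.56158078 -0.7773929 ]] [-0.42488353  0.19185057  1.00916985]
[[ 1.35829469e-04 -9.52589414e-01 -3.04258754e-01  7.79628181e-02]
 [ 9.99999810e-01 -5.34630771e-05  6.13812428e-04 -5.13524393e-04]
 [-6.00977831e-04 -3.04258780e-01  9.52589226e-01 -1.23313629e-01]
 [ 0.00000000e+00  0.00000000e+00  0.00000000e+00  1.00000000e+00]] 365.9602998171594
```

View pics/top0.png

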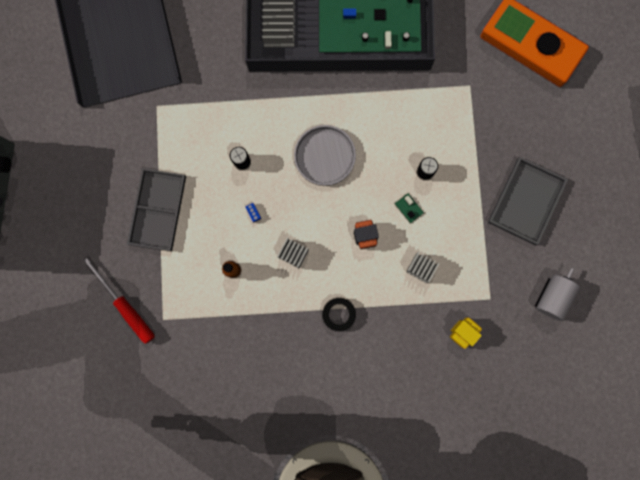

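View pics/side0.png

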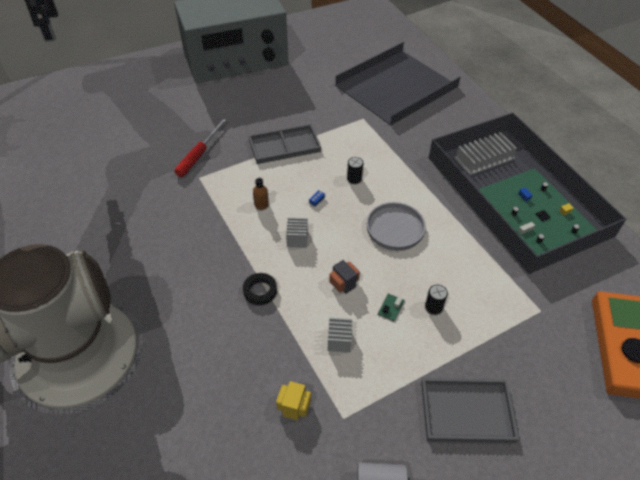

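```bash
cat > h.py <<'E'
import numpy as np,cv2
from station import env
def ray(c,u,v,z):
    d=c['R'].T@np.array([(u-c['cx'])/c['fx'],(v-c['cy'])/c['fy'],1]); o=-c['R'].T@c['t']
    return (o+d*(z-o[2])/d[2])[:2]
def proj(c,X):
    p=c['R']@np.array(X)+c['t']; return np.array([c['fx']*p[0]/p[2]+c['cx'],c['fy']*p[1]/p[2]+c['cy']])
E
python3 - <<'E'
from h import *
c=env.read_camera('top'); im=c['image'][:,:,::-1].copy(); cv2.imwrite('pics/top.png',im)
P=[(240,158),(428,168),(367,234),(293,252),(423,267),(232,269)]
T=[cv2.resize(im[v-25:v+25,u-25:u+25],None,fx=5,fy=5,interpolation=cv2.INTER_CUBIC) for u,v in P]
cv2.imwrite('pics/comp.png',np.vstack([np.hstack(T[:3]),np.hstack(T[3:])]))
for p,z in zip(P,[.05,.05,.045,.04,.04,.075]): print(p,ray(c,*p,z))
for p in [(159,210),(530,201),(325,155),(467,333),(557,296),(120,305)]: print(p,ray(c,*p,.016))
s=cv2.imread('pics/top.png')
E
```

```text
(240, 158) [0.62058164 0.16768514]
(428, 168) [ 0.599962   -0.18285265]
(367, 234) [ 0.47712476 -0.068646  ]
(293, 252) [0.44458408 0.06815736]
(423, 267) [ 0.41627771 -0.17125051]
(232, 269) [0.41053648 0.17495327]
(159, 210) [0.52842572 0.32632956]
(530, 201) [ 0.54341756 -0.38004106]
(325, 155) [0.63472537 0.00906665]
(467, 333) [ 0.29555499 -0.25355075]
(557, 296) [ 0.36360303 -0.42260308]
(120, 305) [0.34794132 0.39396054]
```

View pics/comp.png

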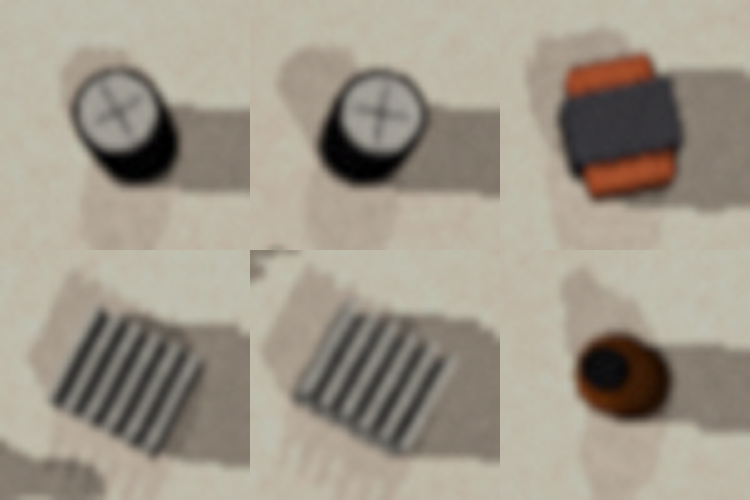

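The composite shows cap discs at crop (117,111) and (130,111), i.e. image ≈(238,155) and (429,165). The dark transformer core with copper ends is at ≈(366,233). The heat sinks have fins leaning about 25° at ≈(293,253) and (423,268), and the bottle is at (232,269).

- **Transformer:** the candidates are the dark/copper one at (366,233) and a yellow one at (467,333). The dark/copper one fits, and the yellow one is the excluded look-alike.
- **Trays:** the divided tray at (159,210) is the bay tray and the undivided tray at (530,201) is the plain tray.
- **Other look-alikes:** the fins and capacitors inside the controller case are not loose parts.

Next I measure with masks.

```bash
cat > meas.py <<'E'
from h import *
c=env.read_camera('top'); im=c['image'][:,:,::-1].copy(); K=4
big=cv2.resize(im,None,fx=K,fy=K,interpolation=cv2.INTER_CUBIC); hsv=cv2.cvtColor(big,cv2.COLOR_BGR2HSV)
def unb(p): return (np.array(p,float)+.5)/K-.5
def blob(mask,u,v,r):   # union contour nearest seed
    m=np.zeros_like(mask); a,b=int(u*K),int(v*K); r=int(r*K)
    y0,x0=max(b-r,0),max(a-r,0); m[y0:b+r,x0:a+r]=mask[y0:b+r,x0:a+r]
    cs,_=cv2.findContours(m,cv2.RETR_EXTERNAL,cv2.CHAIN_APPROX_NONE)
    return max(cs,key=cv2.contourArea)
def rect(ct,z):  # contour->world->min area rect
    w=np.array([ray(c,*unb(p),z) for p in cv2.convexHull(ct)[:,0]])*1000
    return cv2.minAreaRect(w.astype(np.float32))
V=hsv[...,2];S=hsv[...,1];H=hsv[...,0]
def m(x): return (x*255).astype(np.uint8)
draw=big.copy()
def show(n,ct,z):
    r=rect(ct,z); print(n,np.round(r[0],1),np.round(r[1],1),round(r[2],1)); 
    cv2.drawContours(draw,[ct],-1,(0,0,255),1); return r
# caps: black body+disc bounded by paper; disc = bright low-sat region inside hull of black
for n,u,v in(('cap1',238.4,155.2),('cap2',429,165.2)):
    bl=blob(m(V<75),u,v+3,20); hull=cv2.convexHull(bl)
    h=np.zeros_like(V); cv2.drawContours(h,[hull],-1,255,-1); h=cv2.erode(h,np.ones((5,5)))
    show(n,blob(m((V>95)&(h>0)),u,v,12),.05)
E
python3 - <<'E'
from meas import *
show('trafo',blob(m((V<95)&(S<90)),366.4,233,13),.045)
for n,u,v,b in(('hs1',293.5,253,0),('hs2',423,267,0)):
    show(n,blob(cv2.morphologyEx(m((S<28)),cv2.MORPH_CLOSE,np.ones((9,9))),u,v,20),.04)
for n,u,v,r in(('bay',159,210,45),('plain',530,201,52),('dish',325,155,36)):
    a,b=int(u*K),int(v*K); print(n,hsv[b,a],[hsv[b,a+int(k*K)].tolist() for k in range(-r,r,4)])
P=[(240,158),(428,168),(367,234),(293,252),(423,267)]
T=[cv2.resize(draw[(v-25)*K:(v+25)*K,(u-25)*K:(u+25)*K],(250,250)) for u,v in P]
T.append(cv2.resize(big[150*K:260*K,115*K:195*K],(250,250)))
cv2.imwrite('pics/comp2.png',np.vstack([np.hstack(T[:3]),np.hstack(T[3:])]))
cv2.imwrite('pics/trays.png',np.hstack([cv2.resize(im[155:265,115:200],None,fx=4,fy=4),cv2.resize(im[145:255,480:580],None,fx=4,fy=4)]))
E
```

```text
cap1 [618.1 166.1] [ 8.8 26.5] 32.4
cap2 [ 597.5 -180.4] [28.  11.9] 62.4
trafo [477.3 -66.3] [30.9 44.4] 12.9
hs1 [443.7  73.3] [63.4 53.5] 89.9
hs2 [ 415.9 -170.8] [46.6 43.4] 60.2
bay [ 0 11 71] [[0, 19, 92], [3, 26, 97], [7, 25, 91], [7, 24, 94], [6, 27, 96], [175, 18, 86], [0, 8, 32], [0, 12, 43], [0, 9, 56], [10, 12, 62], [0, 8, 62], [0, 7, 69], [0, 11, 70], [0, 14, 75], [0, 11, 72], [0, 10, 74], [0, 16, 49], [16, 43, 131], [16, 41, 130], [16, 40, 165], [26, 27, 189], [23, 30, 190], [19, 34, 190]]
plain [30  3 79] [[23, 27, 190], [13, 21, 107], [4, 23, 90], [4, 22, 91], [9, 23, 76], [0, 13, 61], [10, 13, 59], [0, 10, 52], [10, 10, 77], [15, 6, 80], [30, 6, 80], [15, 6, 81], [30, 6, 80], [30, 3, 79], [0, 3, 81], [15, 6, 79], [15, 6, 79], [10, 9, 81], [0, 4, 72], [0, 4, 57], [8, 14, 71], [0, 26, 60], [0, 21, 73], [8, 22, 91], [0, 22, 94], [8, 22, 94]]
dish [171  13 134] [[25, 23, 190], [18, 36, 168], [170, 10, 75], [0, 11, 90], [175, 11, 134], [170, 12, 133], [171, 13, 133], [175, 11, 134], [176, 13, 135], [171, 13, 134], [0, 11, 134], [175, 11, 135], [174, 10, 132], [175, 11, 135], [0, 11, 135], [170, 11, 136], [168, 11, 111], [17, 41, 132]]
```

View pics/comp2.png

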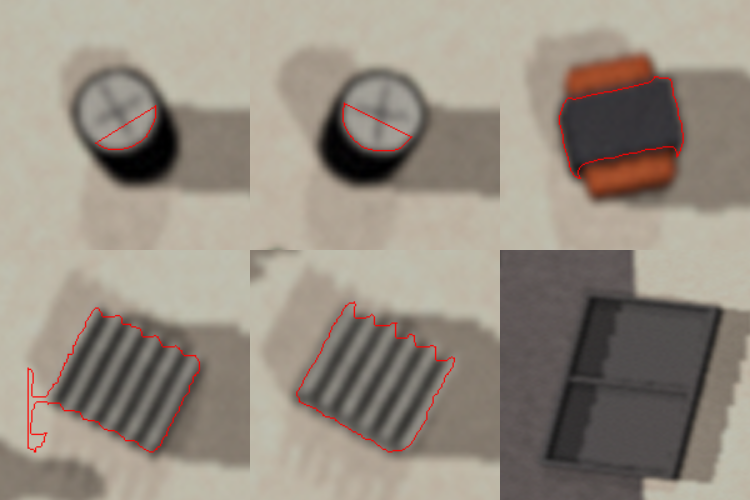

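View pics/trays.png

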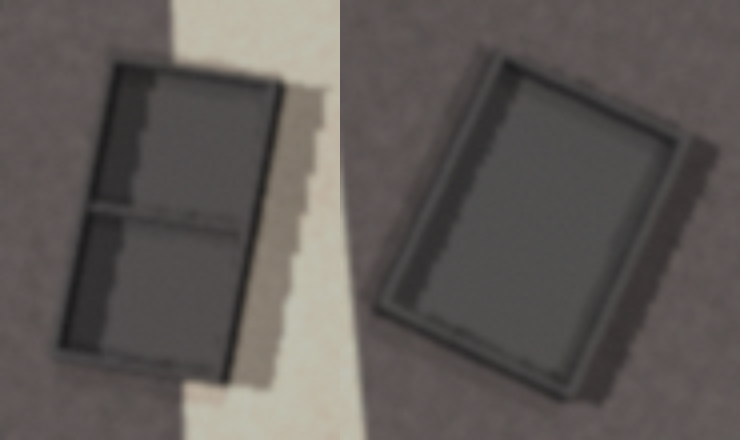

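comp2 shows the transformer core and hs2 outlined well, half-discs for the caps, and hs1's outline with a spur. I'll use the corners and centres read by eye there instead. The trays picture gives the rim corners clearly. Computing world poses.

```bash
python3 - <<'E'
from h import *
c=env.read_camera('top'); print('cam',-c['R'].T@c['t'])
def f(n,pts,z):
    w=np.array([ray(c,*p,z) for p in pts])*1000; r=cv2.minAreaRect(w.astype(np.float32))
    print(n,'mean',np.round(w.mean(0),1),'rect',np.round(r[0],1),np.round(r[1],1),round(r[2],1)); 
    e=[np.degrees(np.arctan2(*(w[b]-w[a])[::-1])) for a,b in((3,0),(2,1),(0,1),(3,2))]; print('  up-edges yaw',np.round(e[:2],1),'right-edges',np.round(e[2:],1), 'len',np.round([np.linalg.norm(w[b]-w[a]) for a,b in((3,0),(2,1),(0,1),(3,2))],1))
T=lambda P,o,k:[(np.array(p)+.5)/k-.5+o for p in P]
f('bay',T([(115,64),(284,82),(228,383),(57,352)],(115,155),4),.016)
f('plain',T([(150,52),(350,135),(232,398),(40,308)],(480,145),4),.016)
f('hs1',T([(98,58),(198,107),(155,202),(50,152)],(268,227),5),.037)
f('hs2',T([(102,53),(203,110),(155,200),(48,146)],(398,242),5),.035)
f('tr',T([(62,104),(168,77),(181,148),(80,176)],(342,209),5),.045)
print('cap1',ray(c,*T([(117,111)],(215,133),5)[0],.05),'cap2',ray(c,*T([(130,111)],(403,143),5)[0],.05))
im=c['image'][:,:,::-1].copy(); hsv=cv2.cvtColor(im,cv2.COLOR_BGR2HSV)
m=((hsv[...,2]>60)&(hsv[...,2]<145)&(hsv[...,1]<20)).astype(np.uint8)*255
m2=np.zeros_like(m); m2[118:194,285:363]=m[118:194,285:363]; m2=cv2.morphologyEx(m2,cv2.MORPH_OPEN,np.ones((3,3)))
ct=max(cv2.findContours(m2,0,1)[0],key=cv2.contourArea); e=cv2.fitEllipse(cv2.convexHull(ct)); print(e,ray(c,*e[0],.012))
b=T([(105,120)],(207,244),5)[0]; print('bottle',ray(c,*b,.075))
# side check
s=env.read_camera('side'); im=s['image'][:,:,::-1].copy()
for n,X in(('cap1',(.6205,.1685,.05)),('cap2',(.602,-.184,.05)),('tr',(.477,-.067,.045)),('hs1',(.443,.067,.04)),('hs2',(.414,-.17,.04)),('dish',(.635,.008,.016))):
    p=proj(s,X); print(n,np.round(p,1))
E
```

```text
cam [ 0.3235111  -0.00534102  1.17747903]
bay mean [529.6 329.4] rect [529.9 329.6] [ 83.2 147.2] 81.1
  up-edges yaw [-9.2 -8.9] right-edges [ -96.4 -100.4] len [141.5 147.2  82.4  83.3]
plain mean [ 545.  -376.1] rect [ 546.2 -375.9] [101.8 140.2] 64.0
  up-edges yaw [-24.6 -26. ] right-edges [-113.7 -116. ] len [136.2 140.2 101.9  98.5]
hs1 mean [443.9  69. ] rect [444.   68.9] [43.3 39.2] 64.4
  up-edges yaw [-26.6 -24.1] right-edges [-116.3 -115.6] len [39.2 38.7 41.6 43.3]
hs2 mean [ 416.6 -172. ] rect [ 416.2 -171.7] [43.8 40.1] 60.0
  up-edges yaw [-30.8 -29. ] right-edges [-120.  -117.2] len [40.2 38.  42.5 43.8]
tr mean [477.4 -67.1] rect [477.3 -67.6] [27.6 40.8] 14.3
  up-edges yaw [13.5  9.6] right-edges [-75.7 -74.6] len [27.6 26.9 40.5 38.7]
cap1 [0.62673803 0.17153442] cap2 [ 0.60604525 -0.18409735]
((325.2671813964844, 155.60658264160156), (57.32387161254883, 60.861751556396484), 65.87791442871094) [0.63459365 0.0086015 ]
bottle [0.41306332 0.18288876]
cap1 [352.7 163.5]
cap2 [435.9 292. ]
tr [342.7 269.8]
hs1 [295.7 227. ]
hs2 [337.1 328.5]
dish [395.2 223.9]
```

```bash
cat > go.py <<'E'
import sys,numpy as np
from station import env
from scipy.spatial.transform import Rotation as Ro
def st():
    s=env.observe(); R=Ro.from_quat(np.roll(s['tcp_rot'],-1)).as_matrix()
    yaw=np.degrees(np.arctan2(R[1,0],R[0,0])); tilt=np.degrees(np.arccos(-R[2,2]))
    print('t',round(s['time'],2),'tcp',np.round(s['tcp_pos'],4),'yaw',round(yaw,2),'tilt',round(tilt,2),'w',round(s['width'],4),'F',np.round(s['contact_force'],1))
    return s,yaw
def go(x,y,z,yaw):
    s,y0=st(); a=np.radians(yaw); d=np.array([x,y,z])-s['tcp_pos']
    dx=d@[np.cos(a),np.sin(a),0]; dy=d@[np.sin(a),-np.cos(a),0]
    print(f'-> turn az {y0-yaw:.2f} first, then shift x {dx:.4f} y {dy:.4f} z {-d[2]:.4f}; horiz {np.hypot(dx,dy)/.0417:.1f} rows')
if __name__=='__main__':
    a=[float(v) for v in sys.argv[1:]]
    for i in range(0,len(a),4): go(*a[i:i+4])
    if not a: st()
E
python3 go.py .626 .171 .12 -9
```

```text
t 0.35 tcp [0.1435 0.6081 0.2501] yaw -13.28 tilt 0.03 w 0.0853 F [-0.3 -0.1 -0.5]
-> turn az -4.28 first, then shift x 0.5449 y 0.3563 z 0.1301; horiz 15.6 rows
```

Emit:
send_rows(
  motion=[
    {"az": -4.3},
    {"x": 0.033, "y": 0.0215},
    {"x": 0.033, "y": 0.0215},
    {"x": 0.033, "y": 0.0215},
    {"x": 0.033, "y": 0.0215},
  ],
  force=40,
)

```text
validation failed for argument at $.mo...
```

Emit:
send_rows(
  motion=[
    {"x": 0.033, "y": 0.0215},
    {"x": 0.033, "y": 0.0215},
    {"x": 0.033, "y": 0.0215},
    {"x": 0.033, "y": 0.0215},
    {"x": 0.033, "y": 0.0215},
  ],
)

```text
validation failed for argument at $.mo...
```

Emit:
send_rows(
  motion=[
    {"x": 0.033, "y": 0.0215},
    {"x": 0.033, "y": 0.0215},
    {"x": 0.033, "y": 0.0215},
    {"x": 0.033, "y": 0.0215},
    {},
  ],
)

```text
validation failed for argument at $.mo...
```

```bash
python3 go.py .626 .171 .12 -9
```

```text
t 0.35 tcp [0.1435 0.6081 0.2501] yaw -13.28 tilt 0.03 w 0.0853 F [-0.3 -0.1 -0.5]
-> turn az -4.28 first, then shift x 0.5449 y 0.3563 z 0.1301; horiz 15.6 rows
```

Emit:
send_rows(
  motion=[
    {"ax": 0, "ay": 0, "az": -4.3, "x": 0, "y": 0, "z": 0, "jaw": 0},
    {"ax": 0, "ay": 0, "az": 0, "x": 0.033, "y": 0.0215, "z": 0, "jaw": 0},
    {"ax": 0, "ay": 0, "az": 0, "x": 0.033, "y": 0.0215, "z": 0, "jaw": 0},
    {"ax": 0, "ay": 0, "az": 0, "x": 0.033, "y": 0.0215, "z": 0, "jaw": 0},
    {"ax": 0, "ay": 0, "az": 0, "x": 0.033, "y": 0.0215, "z": 0, "jaw": 0},
  ],
  force=40,
)

```text
time: 0.77
tcp_pos: [0.2613, 0.5015, 0.2503]
tcp_rot: [-0.0, 0.997, -0.078, 0.0]
contact_force: [0.5, -0.7, -0.4]
width: 0.0854
```

```bash
python3 go.py .626 .171 .12 -9
```

```text
t 0.77 tcp [0.2613 0.5015 0.2503] yaw -8.92 tilt 0.0 w 0.0854 F [ 0.5 -0.7 -0.4]
-> turn az 0.08 first, then shift x 0.4119 y 0.2694 z 0.1303; horiz 11.8 rows
```

Emit:
send_rows(
  motion=[
    {"ax": 0, "ay": 0, "az": 0, "x": 0.034, "y": 0.0222, "z": 0, "jaw": 0},
    {"ax": 0, "ay": 0, "az": 0, "x": 0.034, "y": 0.0222, "z": 0, "jaw": 0},
    {"ax": 0, "ay": 0, "az": 0, "x": 0.034, "y": 0.0222, "z": 0, "jaw": 0},
    {"ax": 0, "ay": 0, "az": 0, "x": 0.034, "y": 0.0222, "z": 0, "jaw": 0},
    {"ax": 0, "ay": 0, "az": 0, "x": 0.034, "y": 0.0222, "z": 0, "jaw": 0},
  ],
)

```text
time: 1.18
tcp_pos: [0.4122, 0.365, 0.2506]
tcp_rot: [-0.0, 0.997, -0.078, 0.0]
contact_force: [0.5, 1.2, 0.4]
width: 0.0854
```

Emit:
send_rows(
  motion=[
    {"ax": 0, "ay": 0, "az": 0, "x": 0.034, "y": 0.0222, "z": 0, "jaw": 0},
    {"ax": 0, "ay": 0, "az": 0, "x": 0.034, "y": 0.0222, "z": 0, "jaw": 0},
    {"ax": 0, "ay": 0, "az": 0, "x": 0.034, "y": 0.0222, "z": 0, "jaw": 0},
    {"ax": 0, "ay": 0, "az": 0, "x": 0.034, "y": 0.0222, "z": 0, "jaw": 0},
    {"ax": 0, "ay": 0, "az": 0, "x": 0.034, "y": 0.0222, "z": 0, "jaw": 0},
  ],
)

```text
time: 1.6
tcp_pos: [0.5629, 0.2288, 0.2505]
tcp_rot: [-0.0, 0.997, -0.078, 0.0]
contact_force: [-0.1, 0.6, -0.7]
width: 0.0855
```

Emit:
send_rows(
  motion=[
    {"ax": 0, "ay": 0, "az": 0, "x": 0.034, "y": 0.0222, "z": 0, "jaw": 0},
    {"ax": 0, "ay": 0, "az": 0, "x": 0.034, "y": 0.0222, "z": 0, "jaw": 0},
    {"ax": 0, "ay": 0, "az": 0, "x": 0, "y": 0, "z": 0.03, "jaw": 0},
    {"ax": 0, "ay": 0, "az": 0, "x": 0, "y": 0, "z": 0.03, "jaw": 0},
    {"ax": 0, "ay": 0, "az": 0, "x": 0, "y": 0, "z": 0, "jaw": 0},
  ],
)

```text
time: 2.02
tcp_pos: [0.6188, 0.1736, 0.1833]
tcp_rot: [0.002, 0.997, -0.08, -0.006]
contact_force: [-0.5, -0.6, -1.6]
width: 0.0853
```

```bash
cat > wr.py <<'E'
from h import *
from go import st
from scipy.spatial.transform import Rotation as Ro
def wcam():
    s,_=st(); c=env.read_camera('wrist'); R=Ro.from_quat(np.roll(s['tcp_rot'],-1)).as_matrix()
    T=np.eye(4);T[:3,:3]=R;T[:3,3]=s['tcp_pos']; W=np.linalg.inv(T@c['T_tool_cam'])
    c['R']=W[:3,:3];c['t']=W[:3,3]; return c
E
python3 go.py .626 .171 .036 -9; python3 - <<'E'
from wr import *
c=wcam(); im=c['image'][:,:,::-1].copy()
for z in(.05,0):
  for a in np.linspace(0,6.28,60): cv2.circle(im,tuple(int(round(v)) for v in proj(c,(.626+.0175*np.cos(a),.171+.0175*np.sin(a),z))),0,(0,0,255),-1)
cv2.imwrite('pics/w1.png',im)
E
```

```text
t 2.02 tcp [0.6188 0.1736 0.1833] yaw -9.18 tilt 0.75 w 0.0853 F [-0.5 -0.6 -1.6]
-> turn az -0.18 first, then shift x 0.0075 y 0.0015 z 0.1473; horiz 0.2 rows
t 2.02 tcp [0.6188 0.1736 0.1833] yaw -9.18 tilt 0.75 w 0.0853 F [-0.5 -0.6 -1.6]
```

View pics/w1.png

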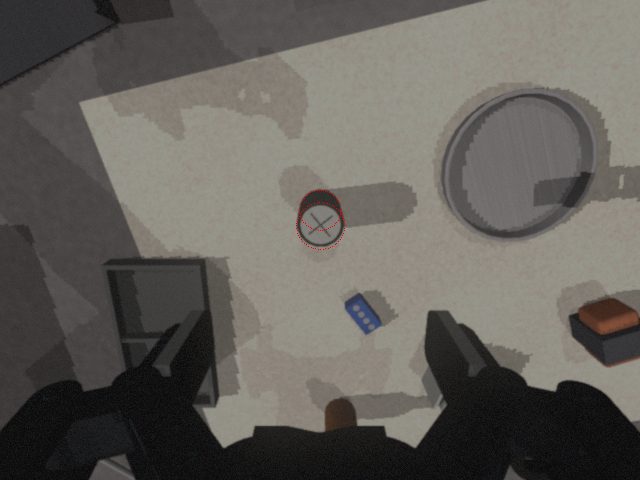

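The wrist picture shows capacitor 1's disc at (321,223), sitting inside the projected circle, so the measurement holds. The bottle is at (340,415), well clear.

Emit:
send_rows(
  motion=[
    {"ax": 0, "ay": 0, "az": 0, "x": 0.005, "y": 0.003, "z": 0.02, "jaw": 0},
    {"ax": 0, "ay": 0, "az": 0, "x": 0, "y": 0, "z": 0.03, "jaw": 0},
    {"ax": 0, "ay": 0, "az": 0, "x": 0, "y": 0, "z": 0.03, "jaw": 0},
    {"ax": 0, "ay": 0, "az": 0, "x": 0, "y": 0, "z": 0, "jaw": 0},
    {"ax": 0, "ay": 0, "az": 0, "x": 0, "y": 0, "z": 0, "jaw": 0},
  ],
)

```text
time: 2.48
tcp_pos: [0.6266, 0.1726, 0.1111]
tcp_rot: [0.001, 0.997, -0.077, -0.0]
contact_force: [0.3, -0.7, 0.6]
width: 0.0854
```

```bash
python3 go.py .626 .171 .036 -9
```

```text
t 2.48 tcp [0.6266 0.1726 0.1111] yaw -8.89 tilt 0.07 w 0.0854 F [ 0.3 -0.7  0.6]
-> turn az 0.11 first, then shift x -0.0003 y 0.0017 z 0.0751; horiz 0.0 rows
```

Emit:
send_rows(
  motion=[
    {"ax": 0, "ay": 0, "az": 0, "x": 0, "y": 0.001, "z": 0.03, "jaw": 0},
    {"ax": 0, "ay": 0, "az": 0, "x": 0, "y": 0, "z": 0.025, "jaw": 0},
    {"ax": 0, "ay": 0, "az": 0, "x": 0, "y": 0, "z": 0.015, "jaw": 0},
    {"ax": 0, "ay": 0, "az": 0, "x": 0, "y": 0, "z": 0.005, "jaw": 0},
    {"ax": 0, "ay": 0, "az": 0, "x": 0, "y": 0, "z": 0, "jaw": 0},
  ],
)

```text
time: 2.9
tcp_pos: [0.6273, 0.1719, 0.0369]
tcp_rot: [-0.0, 0.997, -0.078, 0.001]
contact_force: [0.1, -0.2, 0.8]
width: 0.0852
```

Emit:
send_rows(
  motion=[
    {"ax": 0, "ay": 0, "az": 0, "x": 0, "y": 0, "z": 0, "jaw": 1},
    {"ax": 0, "ay": 0, "az": 0, "x": 0, "y": 0, "z": 0, "jaw": 1},
    {"ax": 0, "ay": 0, "az": 0, "x": 0, "y": 0, "z": 0, "jaw": 1},
    {"ax": 0, "ay": 0, "az": 0, "x": 0, "y": 0, "z": 0, "jaw": 1},
    {"ax": 0, "ay": 0, "az": 0, "x": 0, "y": 0, "z": 0, "jaw": 1},
  ],
)

```text
time: 3.32
tcp_pos: [0.6271, 0.1715, 0.0369]
tcp_rot: [-0.001, 0.997, -0.078, 0.001]
contact_force: [-0.7, -0.6, 5.3]
width: 0.0342
```

Emit:
send_rows(
  motion=[
    {"ax": 0, "ay": 0, "az": 0, "x": 0, "y": 0, "z": 0, "jaw": 1},
    {"ax": 0, "ay": 0, "az": 0, "x": 0, "y": 0, "z": 0, "jaw": 1},
    {"ax": 0, "ay": 0, "az": 0, "x": 0, "y": 0, "z": 0, "jaw": 1},
    {"ax": 0, "ay": 0, "az": 0, "x": 0, "y": 0, "z": 0, "jaw": 1},
    {"ax": 0, "ay": 0, "az": 0, "x": 0, "y": 0, "z": 0, "jaw": 1},
  ],
)

```text
time: 3.73
tcp_pos: [0.6271, 0.1715, 0.0368]
tcp_rot: [-0.0, 0.997, -0.078, 0.001]
contact_force: [-0.2, -0.2, 5.3]
width: 0.034
```

```bash
python3 go.py .566 .324 .15 -9
```

```text
t 3.73 tcp [0.6271 0.1715 0.0368] yaw -8.95 tilt 0.14 w 0.034 F [-0.2 -0.2  5.3]
-> turn az 0.05 first, then shift x -0.0842 y -0.1410 z -0.1132; horiz 3.9 rows
```

Emit:
send_rows(
  motion=[
    {"ax": 0, "ay": 0, "az": 0, "x": 0, "y": 0, "z": -0.02, "jaw": 1},
    {"ax": 0, "ay": 0, "az": 0, "x": 0, "y": 0, "z": -0.03, "jaw": 1},
    {"ax": 0, "ay": 0, "az": 0, "x": 0, "y": 0, "z": -0.02, "jaw": 1},
    {"ax": 0, "ay": 0, "az": 0, "x": -0.017, "y": -0.028, "z": 0, "jaw": 1},
    {"ax": 0, "ay": 0, "az": 0, "x": -0.017, "y": -0.028, "z": 0, "jaw": 1},
  ],
)

```text
time: 4.15
tcp_pos: [0.6022, 0.2314, 0.107]
tcp_rot: [-0.001, 0.997, -0.08, 0.001]
contact_force: [-0.7, 0.6, -1.6]
width: 0.0335
```

Emit:
send_rows(
  motion=[
    {"ax": 0, "ay": 0, "az": 0, "x": -0.017, "y": -0.028, "z": 0, "jaw": 1},
    {"ax": 0, "ay": 0, "az": 0, "x": -0.017, "y": -0.028, "z": 0, "jaw": 1},
    {"ax": 0, "ay": 0, "az": 0, "x": -0.016, "y": -0.029, "z": 0, "jaw": 1},
    {"ax": 0, "ay": 0, "az": 0, "x": 0, "y": 0, "z": 0, "jaw": 1},
    {"ax": 0, "ay": 0, "az": 0, "x": 0, "y": 0, "z": 0, "jaw": 1},
  ],
)

```text
time: 4.57
tcp_pos: [0.5643, 0.3251, 0.1048]
tcp_rot: [0.0, 0.997, -0.077, -0.0]
contact_force: [-0.8, -0.6, -1.0]
width: 0.034
```

```bash
python3 go.py .566 .324 .0415 -9;  python3 - <<'E'
from wr import *
c=wcam(); cv2.imwrite('pics/w2.png',c['image'][:,:,::-1])
E
```

```text
t 4.57 tcp [0.5643 0.3251 0.1048] yaw -8.81 tilt 0.05 w 0.034 F [-0.8 -0.6 -1. ]
-> turn az 0.19 first, then shift x 0.0019 y 0.0008 z 0.0633; horiz 0.0 rows
t 4.57 tcp [0.5643 0.3251 0.1048] yaw -8.81 tilt 0.05 w 0.034 F [-0.8 -0.6 -1. ]
```

View pics/w2.png

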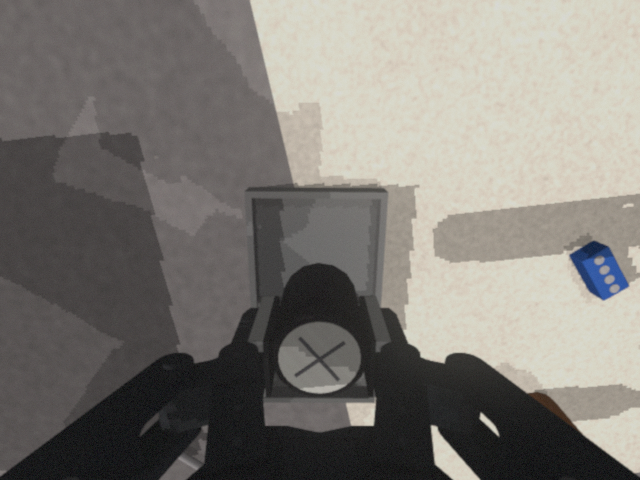

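Picture w2 shows the capacitor's disc at (319,358), held upright. The far bay's outer wall is at row 190, centred laterally on column 316, so it is aligned. Lowering it now.

Emit:
send_rows(
  motion=[
    {"ax": 0, "ay": 0, "az": 0, "x": 0.001, "y": 0, "z": 0.02, "jaw": 1},
    {"ax": 0, "ay": 0, "az": 0, "x": 0, "y": 0, "z": 0.025, "jaw": 1},
    {"ax": 0, "ay": 0, "az": 0, "x": 0, "y": 0, "z": 0.01, "jaw": 1},
    {"ax": 0, "ay": 0, "az": 0, "x": 0, "y": 0, "z": 0.005, "jaw": 1},
    {"ax": 0, "ay": 0, "az": 0, "x": 0, "y": 0, "z": 0.002, "jaw": 1},
  ],
)

```text
time: 5.03
tcp_pos: [0.5664, 0.3221, 0.0424]
tcp_rot: [0.001, 0.997, -0.079, -0.001]
contact_force: [-0.3, -0.0, -0.1]
width: 0.0338
```

Emit:
send_rows(
  motion=[
    {"ax": 0, "ay": 0, "az": 0, "x": 0, "y": 0, "z": 0.001, "jaw": 1},
    {"ax": 0, "ay": 0, "az": 0, "x": 0, "y": 0, "z": 0, "jaw": 1},
    {"ax": 0, "ay": 0, "az": 0, "x": 0, "y": 0, "z": 0, "jaw": 1},
    {"ax": 0, "ay": 0, "az": 0, "x": 0, "y": 0, "z": 0, "jaw": 0.4},
    {"ax": 0, "ay": 0, "az": 0, "x": 0, "y": 0, "z": 0, "jaw": 0.2},
  ],
)

```text
time: 5.45
tcp_pos: [0.5666, 0.3237, 0.0433]
tcp_rot: [-0.001, 0.997, -0.078, 0.001]
contact_force: [0.5, -0.1, 0.8]
width: 0.0576
```

Emit:
send_rows(
  motion=[
    {"ax": 0, "ay": 0, "az": 0, "x": 0, "y": 0, "z": 0, "jaw": 0.2},
    {"ax": 0, "ay": 0, "az": 0, "x": 0, "y": 0, "z": 0, "jaw": 0.2},
    {"ax": 0, "ay": 0, "az": 0, "x": 0, "y": 0, "z": -0.02, "jaw": 0.2},
    {"ax": 0, "ay": 0, "az": 0, "x": 0, "y": 0, "z": -0.03, "jaw": 0.2},
    {"ax": 0, "ay": 0, "az": 0, "x": 0, "y": 0, "z": -0.03, "jaw": 0},
  ],
)

```text
time: 5.87
tcp_pos: [0.5657, 0.3229, 0.1222]
tcp_rot: [0.001, 0.997, -0.078, -0.001]
contact_force: [0.5, 1.2, 0.6]
width: 0.0783
```

```bash
python3 go.py .606 -.184 .17 -9
```

```text
t 5.87 tcp [0.5657 0.3229 0.1222] yaw -8.97 tilt 0.17 w 0.0783 F [0.5 1.2 0.6]
-> turn az 0.03 first, then shift x 0.1191 y 0.4944 z -0.0478; horiz 12.2 rows
```

Emit:
send_rows(
  motion=[
    {"ax": 0, "ay": 0, "az": 0, "x": 0, "y": 0.02, "z": -0.03, "jaw": 0},
    {"ax": 0, "ay": 0, "az": 0, "x": 0.01, "y": 0.0395, "z": 0, "jaw": 0},
    {"ax": 0, "ay": 0, "az": 0, "x": 0.01, "y": 0.0395, "z": 0, "jaw": 0},
    {"ax": 0, "ay": 0, "az": 0, "x": 0.01, "y": 0.0395, "z": 0, "jaw": 0},
    {"ax": 0, "ay": 0, "az": 0, "x": 0.01, "y": 0.0395, "z": 0, "jaw": 0},
  ],
)

```text
time: 6.28
tcp_pos: [0.5777, 0.1399, 0.1529]
tcp_rot: [-0.0, 0.997, -0.078, 0.0]
contact_force: [0.8, -0.3, 0.2]
width: 0.0854
```

Emit:
send_rows(
  motion=[
    {"ax": 0, "ay": 0, "az": 0, "x": 0.01, "y": 0.0395, "z": 0, "jaw": 0},
    {"ax": 0, "ay": 0, "az": 0, "x": 0.01, "y": 0.0395, "z": 0, "jaw": 0},
    {"ax": 0, "ay": 0, "az": 0, "x": 0.01, "y": 0.0395, "z": 0, "jaw": 0},
    {"ax": 0, "ay": 0, "az": 0, "x": 0.01, "y": 0.0395, "z": 0, "jaw": 0},
    {"ax": 0, "ay": 0, "az": 0, "x": 0.01, "y": 0.0395, "z": 0, "jaw": 0},
  ],
)

```text
time: 6.7
tcp_pos: [0.5964, -0.0634, 0.1527]
tcp_rot: [-0.0, 0.997, -0.078, 0.0]
contact_force: [0.6, 0.0, -0.2]
width: 0.0855
```

Emit:
send_rows(
  motion=[
    {"ax": 0, "ay": 0, "az": 0, "x": 0.01, "y": 0.0395, "z": 0, "jaw": 0},
    {"ax": 0, "ay": 0, "az": 0, "x": 0.01, "y": 0.0395, "z": 0, "jaw": 0},
    {"ax": 0, "ay": 0, "az": 0, "x": 0.009, "y": 0.0395, "z": 0.02, "jaw": 0},
    {"ax": 0, "ay": 0, "az": 0, "x": 0, "y": 0, "z": 0.02, "jaw": 0},
    {"ax": 0, "ay": 0, "az": 0, "x": 0, "y": 0, "z": 0, "jaw": 0},
  ],
)

```text
time: 7.12
tcp_pos: [0.6035, -0.1818, 0.1096]
tcp_rot: [-0.001, 0.997, -0.081, -0.004]
contact_force: [-1.5, 0.7, -1.5]
width: 0.0854
```

```bash
python3 go.py .606 -.184 .036 -9; python3 - <<'E'
from wr import *
c=wcam(); im=c['image'][:,:,::-1].copy()
u,v=proj(c,(.606,-.184,.05)); print(u,v)
g=cv2.cvtColor(im,cv2.COLOR_BGR2GRAY); u0,v0=int(u)-60,int(v)-60; w=g[v0:v0+120,u0:u0+120]
ci=cv2.HoughCircles(cv2.medianBlur(w,3),cv2.HOUGH_GRADIENT,1,30,param1=100,param2=15,minRadius=15,maxRadius=45)
for q in ([] if ci is None else ci[0]): print(q+[u0,v0,0],ray(c,q[0]+u0,q[1]+v0,.05))
E
```

```text
t 7.12 tcp [ 0.6035 -0.1818  0.1096] yaw -9.27 tilt 0.46 w 0.0854 F [-1.5  0.7 -1.5]
-> turn az -0.27 first, then shift x 0.0028 y 0.0017 z 0.0736; horiz 0.1 rows
t 7.12 tcp [ 0.6035 -0.1818  0.1096] yaw -9.27 tilt 0.46 w 0.0854 F [-1.5  0.7 -1.5]
323.02464392424827 271.8775734870996
[322.5        272.5         24.89999962] [ 0.6056879  -0.18366407]
[325.5 242.5  23. ] [ 0.62221597 -0.18790213]
```

Emit:
send_rows(
  motion=[
    {"ax": 0, "ay": 0, "az": 0, "x": 0.001, "y": 0.001, "z": 0.03, "jaw": 0},
    {"ax": 0, "ay": 0, "az": 0, "x": 0, "y": 0, "z": 0.025, "jaw": 0},
    {"ax": 0, "ay": 0, "az": 0, "x": 0, "y": 0, "z": 0.015, "jaw": 0},
    {"ax": 0, "ay": 0, "az": 0, "x": 0, "y": 0, "z": 0.005, "jaw": 0},
    {"ax": 0, "ay": 0, "az": 0, "x": 0, "y": 0, "z": 0, "jaw": 0},
  ],
)

```text
time: 7.58
tcp_pos: [0.6074, -0.1799, 0.0387]
tcp_rot: [0.0, 0.997, -0.077, -0.001]
contact_force: [0.2, -0.3, -0.3]
width: 0.0854
```

Emit:
send_rows(
  motion=[
    {"ax": 0, "ay": 0, "az": 0, "x": 0, "y": 0, "z": 0, "jaw": 1},
    {"ax": 0, "ay": 0, "az": 0, "x": 0, "y": 0, "z": 0, "jaw": 1},
    {"ax": 0, "ay": 0, "az": 0, "x": 0, "y": 0, "z": 0, "jaw": 1},
    {"ax": 0, "ay": 0, "az": 0, "x": 0, "y": 0, "z": 0, "jaw": 1},
    {"ax": 0, "ay": 0, "az": 0, "x": 0, "y": 0, "z": 0, "jaw": 1},
  ],
)

```text
time: 8.0
tcp_pos: [0.6082, -0.1813, 0.0404]
tcp_rot: [0.0, 0.997, -0.078, 0.001]
contact_force: [-0.7, 0.7, 4.3]
width: 0.0342
```

```bash
python3 go.py .494 .336 .11 -9
```

```text
t 8.0 tcp [ 0.6082 -0.1813  0.0404] yaw -8.96 tilt 0.15 w 0.0342 F [-0.7  0.7  4.3]
-> turn az 0.04 first, then shift x -0.1937 y -0.4930 z -0.0696; horiz 12.7 rows
```

Emit:
send_rows(
  motion=[
    {"ax": 0, "ay": 0, "az": 0, "x": 0, "y": 0, "z": -0.025, "jaw": 1},
    {"ax": 0, "ay": 0, "az": 0, "x": 0, "y": 0, "z": -0.035, "jaw": 1},
    {"ax": 0, "ay": 0, "az": 0, "x": -0.007, "y": -0.018, "z": -0.02, "jaw": 1},
    {"ax": 0, "ay": 0, "az": 0, "x": -0.015, "y": -0.038, "z": 0, "jaw": 1},
    {"ax": 0, "ay": 0, "az": 0, "x": -0.015, "y": -0.038, "z": 0, "jaw": 1},
  ],
)

```text
time: 8.42
tcp_pos: [0.5862, -0.0825, 0.1209]
tcp_rot: [-0.0, 0.997, -0.08, 0.002]
contact_force: [0.7, 0.6, -0.6]
width: 0.0339
```

Emit:
send_rows(
  motion=[
    {"ax": 0, "ay": 0, "az": 0, "x": -0.015, "y": -0.038, "z": 0, "jaw": 1},
    {"ax": 0, "ay": 0, "az": 0, "x": -0.015, "y": -0.038, "z": 0, "jaw": 1},
    {"ax": 0, "ay": 0, "az": 0, "x": -0.015, "y": -0.038, "z": 0, "jaw": 1},
    {"ax": 0, "ay": 0, "az": 0, "x": -0.015, "y": -0.038, "z": 0, "jaw": 1},
    {"ax": 0, "ay": 0, "az": 0, "x": -0.015, "y": -0.038, "z": 0, "jaw": 1},
  ],
)

```text
time: 8.83
tcp_pos: [0.5402, 0.1186, 0.1193]
tcp_rot: [-0.0, 0.997, -0.078, 0.0]
contact_force: [0.5, 0.1, -0.5]
width: 0.0339
```

Emit:
send_rows(
  motion=[
    {"ax": 0, "ay": 0, "az": 0, "x": -0.015, "y": -0.038, "z": 0, "jaw": 1},
    {"ax": 0, "ay": 0, "az": 0, "x": -0.015, "y": -0.038, "z": 0, "jaw": 1},
    {"ax": 0, "ay": 0, "az": 0, "x": -0.015, "y": -0.038, "z": 0, "jaw": 1},
    {"ax": 0, "ay": 0, "az": 0, "x": -0.015, "y": -0.038, "z": 0, "jaw": 1},
    {"ax": 0, "ay": 0, "az": 0, "x": -0.015, "y": -0.038, "z": 0, "jaw": 1},
  ],
)

```text
time: 9.25
tcp_pos: [0.4957, 0.3181, 0.1193]
tcp_rot: [-0.0, 0.997, -0.078, 0.0]
contact_force: [0.9, 0.2, -0.1]
width: 0.0338
```

Emit:
send_rows(
  motion=[
    {"ax": 0, "ay": 0, "az": 0, "x": -0.007, "y": -0.018, "z": 0, "jaw": 1},
    {"ax": 0, "ay": 0, "az": 0, "x": 0, "y": 0, "z": 0.01, "jaw": 1},
    {"ax": 0, "ay": 0, "az": 0, "x": 0, "y": 0, "z": 0, "jaw": 1},
    {"ax": 0, "ay": 0, "az": 0, "x": 0, "y": 0, "z": 0, "jaw": 1},
    {"ax": 0, "ay": 0, "az": 0, "x": 0, "y": 0, "z": 0, "jaw": 1},
  ],
)

```text
time: 9.67
tcp_pos: [0.4926, 0.3338, 0.1088]
tcp_rot: [0.0, 0.997, -0.079, -0.0]
contact_force: [0.6, 0.8, -0.9]
width: 0.0336
```

```bash
python3 go.py .494 .335 .0437 -9;python3 - <<'E'
from wr import *
c=wcam(); cv2.imwrite('pics/w3.png',c['image'][:,:,::-1])
E
```

```text
t 9.67 tcp [0.4926 0.3338 0.1088] yaw -9.06 tilt 0.05 w 0.0336 F [ 0.6  0.8 -0.9]
-> turn az -0.06 first, then shift x 0.0012 y -0.0014 z 0.0651; horiz 0.0 rows
t 9.67 tcp [0.4926 0.3338 0.1088] yaw -9.06 tilt 0.05 w 0.0336 F [ 0.6  0.8 -0.9]
```

View pics/w3.png

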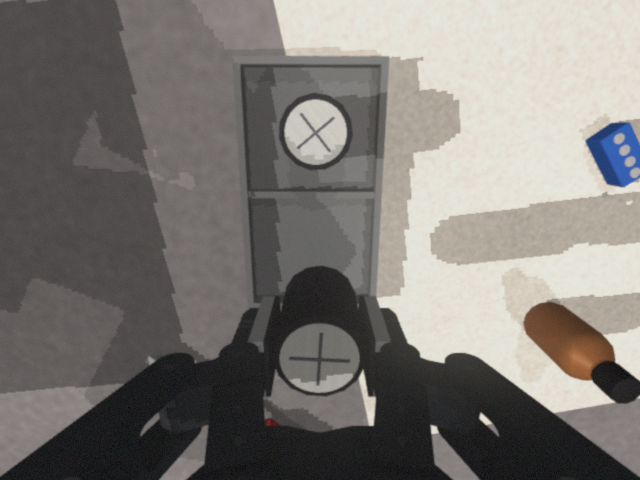

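Picture w3 shows capacitor 1 standing in the far bay at (316,131), capacitor 2 held at (319,357) over the near bay, and the bottle standing at (580,345). Lowering and releasing.

Emit:
send_rows(
  motion=[
    {"ax": 0, "ay": 0, "az": 0, "x": 0.001, "y": -0.001, "z": 0.02, "jaw": 1},
    {"ax": 0, "ay": 0, "az": 0, "x": 0, "y": 0, "z": 0.025, "jaw": 1},
    {"ax": 0, "ay": 0, "az": 0, "x": 0, "y": 0, "z": 0.012, "jaw": 1},
    {"ax": 0, "ay": 0, "az": 0, "x": 0, "y": 0, "z": 0.005, "jaw": 1},
    {"ax": 0, "ay": 0, "az": 0, "x": 0, "y": 0, "z": 0.003, "jaw": 1},
  ],
)

```text
time: 10.13
tcp_pos: [0.4935, 0.3341, 0.0443]
tcp_rot: [0.002, 0.997, -0.079, -0.001]
contact_force: [-6.1, -4.5, 16.6]
width: 0.0335
```

Emit:
send_rows(
  motion=[
    {"ax": 0, "ay": 0, "az": 0, "x": 0, "y": 0, "z": 0.001, "jaw": 1},
    {"ax": 0, "ay": 0, "az": 0, "x": 0, "y": 0, "z": 0, "jaw": 1},
    {"ax": 0, "ay": 0, "az": 0, "x": 0, "y": 0, "z": 0, "jaw": 1},
    {"ax": 0, "ay": 0, "az": 0, "x": 0, "y": 0, "z": 0, "jaw": 0.4},
    {"ax": 0, "ay": 0, "az": 0, "x": 0, "y": 0, "z": 0, "jaw": 0.2},
  ],
)

```text
time: 10.55
tcp_pos: [0.4942, 0.3363, 0.0435]
tcp_rot: [-0.001, 0.997, -0.078, 0.001]
contact_force: [-0.5, 0.3, 0.5]
width: 0.0567
```

Emit:
send_rows(
  motion=[
    {"ax": 0, "ay": 0, "az": 0, "x": 0, "y": 0, "z": 0, "jaw": 0.2},
    {"ax": 0, "ay": 0, "az": 0, "x": 0, "y": 0, "z": 0, "jaw": 0.2},
    {"ax": 0, "ay": 0, "az": 0, "x": 0, "y": 0, "z": -0.03, "jaw": 0.2},
    {"ax": 0, "ay": 0, "az": 0, "x": 0, "y": 0, "z": -0.04, "jaw": 0.2},
    {"ax": 0, "ay": 0, "az": 0, "x": 0, "y": 0, "z": -0.04, "jaw": 0},
  ],
)

```text
time: 10.97
tcp_pos: [0.4931, 0.3354, 0.153]
tcp_rot: [0.001, 0.997, -0.078, -0.001]
contact_force: [0.1, 0.1, 0.9]
width: 0.0787
```

```bash
python3 go.py .444 .069 .17 -26
```

```text
t 10.97 tcp [0.4931 0.3354 0.153 ] yaw -8.97 tilt 0.2 w 0.0787 F [0.1 0.1 0.9]
-> turn az 17.03 first, then shift x 0.0727 y 0.2610 z -0.0170; horiz 6.5 rows
```

Emit:
send_rows(
  motion=[
    {"ax": 0, "ay": 0, "az": 5.7, "x": 0, "y": 0, "z": -0.02, "jaw": 0},
    {"ax": 0, "ay": 0, "az": 5.7, "x": 0, "y": 0, "z": 0, "jaw": 0},
    {"ax": 0, "ay": 0, "az": 5.6, "x": 0, "y": 0, "z": 0, "jaw": 0},
    {"ax": 0, "ay": 0, "az": 0, "x": 0.0104, "y": 0.0373, "z": 0, "jaw": 0},
    {"ax": 0, "ay": 0, "az": 0, "x": 0.0104, "y": 0.0373, "z": 0, "jaw": 0},
  ],
)

```text
time: 11.38
tcp_pos: [0.4795, 0.2603, 0.1725]
tcp_rot: [-0.0, 0.975, -0.224, 0.0]
contact_force: [-0.1, -0.8, -0.1]
width: 0.0852
```

Emit:
send_rows(
  motion=[
    {"ax": 0, "ay": 0, "az": 0, "x": 0.0104, "y": 0.0373, "z": 0, "jaw": 0},
    {"ax": 0, "ay": 0, "az": 0, "x": 0.0104, "y": 0.0373, "z": 0, "jaw": 0},
    {"ax": 0, "ay": 0, "az": 0, "x": 0.0104, "y": 0.0373, "z": 0, "jaw": 0},
    {"ax": 0, "ay": 0, "az": 0, "x": 0.0104, "y": 0.0373, "z": 0, "jaw": 0},
    {"ax": 0, "ay": 0, "az": 0, "x": 0.0104, "y": 0.0373, "z": 0, "jaw": 0},
  ],
)

```text
time: 11.8
tcp_pos: [0.444, 0.0678, 0.173]
tcp_rot: [-0.0, 0.974, -0.224, 0.0]
contact_force: [0.9, 0.6, -0.0]
width: 0.0855
```

Emit:
send_rows(
  motion=[
    {"ax": 0, "ay": 0, "az": 0, "x": 0, "y": 0, "z": 0.03, "jaw": 0},
    {"ax": 0, "ay": 0, "az": 0, "x": 0, "y": 0, "z": 0.02, "jaw": 0},
    {"ax": 0, "ay": 0, "az": 0, "x": 0, "y": 0, "z": 0, "jaw": 0},
    {"ax": 0, "ay": 0, "az": 0, "x": 0, "y": 0, "z": 0, "jaw": 0},
    {"ax": 0, "ay": 0, "az": 0, "x": 0, "y": 0, "z": 0, "jaw": 0},
  ],
)

```text
time: 12.22
tcp_pos: [0.4457, 0.07, 0.1238]
tcp_rot: [-0.0, 0.975, -0.224, 0.001]
contact_force: [-0.0, -0.3, 0.1]
width: 0.0857
```

```bash
cat > box.py <<'E'
import sys
from wr import *
x,y,yaw,hx,hy,z=map(float,sys.argv[2:8]); a=np.radians(yaw)
c=wcam(); im=c['image'][:,:,::-1].copy()
P=[proj(c,(x+sx*hx*np.cos(a)-sy*hy*np.sin(a),y+sx*hx*np.sin(a)+sy*hy*np.cos(a),z)) for sx,sy in((1,1),(1,-1),(-1,-1),(-1,1))]
cv2.polylines(im,[np.int32(np.round(P))],True,(0,0,255),1); m=np.int32(np.mean(P,0)); print(np.round(P,1).tolist())
m=np.clip(m,80,[560,400]); r=im[m[1]-80:m[1]+80,m[0]-80:m[0]+80]; cv2.imwrite('pics/'+sys.argv[1],cv2.resize(r,None,fx=3,fy=3,interpolation=cv2.INTER_CUBIC)); print('crop origin',m-80)
E
python3 go.py .444 .069 .030 -26; python3 box.py hs1.png .444 .069 -26 .02 .022 .04
```

```text
t 12.22 tcp [0.4457 0.07   0.1238] yaw -25.92 tilt 0.1 w 0.0857 F [-0.  -0.3  0.1]
-> turn az 0.08 first, then shift x -0.0010 y 0.0016 z 0.0938; horiz 0.0 rows
t 12.22 tcp [0.4457 0.07   0.1238] yaw -25.92 tilt 0.1 w 0.0857 F [-0.  -0.3  0.1]
[[285.2, 231.6], [360.0, 231.7], [357.7, 293.6], [286.9, 293.5]]
crop origin [242 182]
```

View pics/hs1.png

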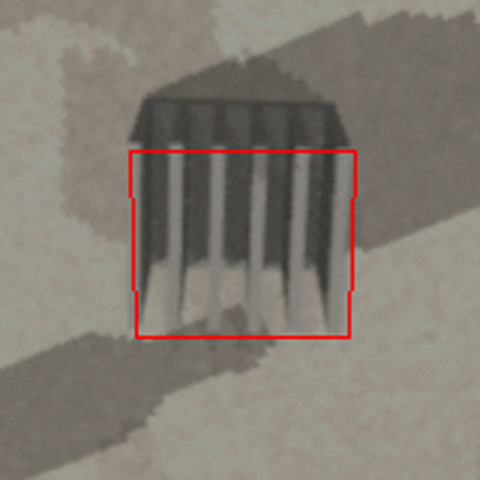

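The hs1 crop shows the projected outline sitting on the fin tops, from (130,150) to (355,338), with yaw aligned. Grasping.

Emit:
send_rows(
  motion=[
    {"ax": 0, "ay": 0, "az": 0, "x": -0.001, "y": 0.001, "z": 0.035, "jaw": 0},
    {"ax": 0, "ay": 0, "az": 0, "x": 0, "y": 0, "z": 0.03, "jaw": 0},
    {"ax": 0, "ay": 0, "az": 0, "x": 0, "y": 0, "z": 0.02, "jaw": 0},
    {"ax": 0, "ay": 0, "az": 0, "x": 0, "y": 0, "z": 0.007, "jaw": 0},
    {"ax": 0, "ay": 0, "az": 0, "x": 0, "y": 0, "z": 0, "jaw": 0},
  ],
)

```text
time: 12.68
tcp_pos: [0.4433, 0.0692, 0.0302]
tcp_rot: [0.001, 0.975, -0.224, -0.001]
contact_force: [0.6, 0.1, 0.5]
width: 0.0854
```

Emit:
send_rows(
  motion=[
    {"ax": 0, "ay": 0, "az": 0, "x": 0, "y": 0, "z": 0, "jaw": 1},
    {"ax": 0, "ay": 0, "az": 0, "x": 0, "y": 0, "z": 0, "jaw": 1},
    {"ax": 0, "ay": 0, "az": 0, "x": 0, "y": 0, "z": 0, "jaw": 1},
    {"ax": 0, "ay": 0, "az": 0, "x": 0, "y": 0, "z": 0, "jaw": 1},
    {"ax": 0, "ay": 0, "az": 0, "x": 0, "y": 0, "z": 0, "jaw": 1},
  ],
)

```text
time: 13.1
tcp_pos: [0.4444, 0.0695, 0.0324]
tcp_rot: [-0.001, 0.974, -0.225, 0.001]
contact_force: [-0.1, 0.7, 6.4]
width: 0.0437
```

```bash
python3 go.py .575 -.390 .11 -26
```

```text
t 13.1 tcp [0.4444 0.0695 0.0324] yaw -25.96 tilt 0.19 w 0.0437 F [-0.1  0.7  6.4]
-> turn az 0.04 first, then shift x 0.3188 y 0.3557 z -0.0776; horiz 11.5 rows
```

Emit:
send_rows(
  motion=[
    {"ax": 0, "ay": 0, "az": 0, "x": 0, "y": 0, "z": -0.025, "jaw": 1},
    {"ax": 0, "ay": 0, "az": 0, "x": 0, "y": 0, "z": -0.035, "jaw": 1},
    {"ax": 0, "ay": 0, "az": 0, "x": 0.0135, "y": 0.015, "z": -0.02, "jaw": 1},
    {"ax": 0, "ay": 0, "az": 0, "x": 0.0265, "y": 0.0296, "z": 0, "jaw": 1},
    {"ax": 0, "ay": 0, "az": 0, "x": 0.0265, "y": 0.0296, "z": 0, "jaw": 1},
  ],
)

```text
time: 13.52
tcp_pos: [0.472, -0.0269, 0.1135]
tcp_rot: [-0.002, 0.975, -0.223, 0.003]
contact_force: [0.7, 1.0, -1.3]
width: 0.0435
```

Emit:
send_rows(
  motion=[
    {"ax": 0, "ay": 0, "az": 0, "x": 0.0265, "y": 0.0296, "z": 0, "jaw": 1},
    {"ax": 0, "ay": 0, "az": 0, "x": 0.0265, "y": 0.0296, "z": 0, "jaw": 1},
    {"ax": 0, "ay": 0, "az": 0, "x": 0.0265, "y": 0.0296, "z": 0, "jaw": 1},
    {"ax": 0, "ay": 0, "az": 0, "x": 0.0265, "y": 0.0296, "z": 0, "jaw": 1},
    {"ax": 0, "ay": 0, "az": 0, "x": 0.0265, "y": 0.0296, "z": 0, "jaw": 1},
  ],
)

```text
time: 13.93
tcp_pos: [0.525, -0.22, 0.1115]
tcp_rot: [-0.0, 0.974, -0.225, 0.0]
contact_force: [0.6, 0.6, -0.4]
width: 0.0432
```

Emit:
send_rows(
  motion=[
    {"ax": 0, "ay": 0, "az": 0, "x": 0.0265, "y": 0.0296, "z": 0, "jaw": 1},
    {"ax": 0, "ay": 0, "az": 0, "x": 0.0265, "y": 0.0296, "z": 0, "jaw": 1},
    {"ax": 0, "ay": 0, "az": 0, "x": 0.0265, "y": 0.0296, "z": 0, "jaw": 1},
    {"ax": 0, "ay": 0, "az": 0, "x": 0.0265, "y": 0.0296, "z": 0, "jaw": 1},
    {"ax": 0, "ay": 0, "az": 0, "x": 0.0135, "y": 0.015, "z": 0, "jaw": 1},
  ],
)

```text
time: 14.35
tcp_pos: [0.5742, -0.3946, 0.111]
tcp_rot: [0.0, 0.974, -0.226, 0.001]
contact_force: [0.4, 1.0, -0.8]
width: 0.0435
```

Emit:
send_rows(
  motion=[
    {"ax": 0, "ay": 0, "az": 0, "x": 0, "y": 0, "z": 0, "jaw": 1},
    {"ax": 0, "ay": 0, "az": 0, "x": 0, "y": 0, "z": 0, "jaw": 1},
    {"ax": 0, "ay": 0, "az": 0, "x": 0, "y": 0, "z": 0, "jaw": 1},
    {"ax": 0, "ay": 0, "az": 0, "x": 0, "y": 0, "z": 0, "jaw": 1},
    {"ax": 0, "ay": 0, "az": 0, "x": 0, "y": 0, "z": 0, "jaw": 1},
  ],
)

```text
time: 14.77
tcp_pos: [0.5739, -0.389, 0.1113]
tcp_rot: [-0.0, 0.975, -0.224, 0.0]
contact_force: [-0.0, -0.2, -1.3]
width: 0.0436
```

```bash
python3 go.py .575 -.390 .036 -26;python3 - <<'E'
from wr import *
c=wcam(); cv2.imwrite('pics/w4.png',c['image'][:,:,::-1])
E
```

```text
t 14.77 tcp [ 0.5739 -0.389   0.1113] yaw -25.89 tilt 0.01 w 0.0436 F [-0.  -0.2 -1.3]
-> turn az 0.11 first, then shift x 0.0014 y 0.0004 z 0.0753; horiz 0.0 rows
t 14.77 tcp [ 0.5739 -0.389   0.1113] yaw -25.89 tilt 0.01 w 0.0436 F [-0.  -0.2 -1.3]
```

View pics/w4.png

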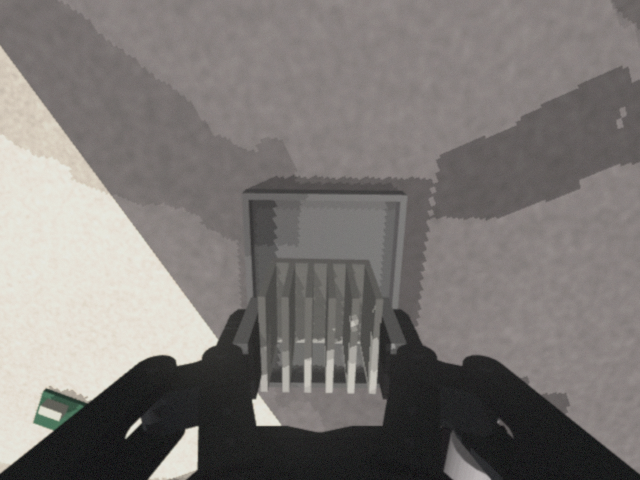

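Picture w4 shows heat sink 1 held upright at (320,330), with the plain tray's far wall at row 192, columns 245–405, aligned to within 3 mm. Lowering with a 2 mm nudge.

Emit:
send_rows(
  motion=[
    {"ax": 0, "ay": 0, "az": 0, "x": 0.001, "y": 0.002, "z": 0.025, "jaw": 1},
    {"ax": 0, "ay": 0, "az": 0, "x": 0, "y": 0, "z": 0.03, "jaw": 1},
    {"ax": 0, "ay": 0, "az": 0, "x": 0, "y": 0, "z": 0.012, "jaw": 1},
    {"ax": 0, "ay": 0, "az": 0, "x": 0, "y": 0, "z": 0.005, "jaw": 1},
    {"ax": 0, "ay": 0, "az": 0, "x": 0, "y": 0, "z": 0.002, "jaw": 1},
  ],
)

```text
time: 15.23
tcp_pos: [0.5738, -0.392, 0.0369]
tcp_rot: [0.0, 0.975, -0.224, -0.001]
contact_force: [0.5, -0.3, -1.5]
width: 0.0434
```

Emit:
send_rows(
  motion=[
    {"ax": 0, "ay": 0, "az": 0, "x": 0, "y": 0, "z": 0.001, "jaw": 1},
    {"ax": 0, "ay": 0, "az": 0, "x": 0, "y": 0, "z": 0, "jaw": 1},
    {"ax": 0, "ay": 0, "az": 0, "x": 0, "y": 0, "z": 0, "jaw": 0.4},
    {"ax": 0, "ay": 0, "az": 0, "x": 0, "y": 0, "z": 0, "jaw": 0.25},
    {"ax": 0, "ay": 0, "az": 0, "x": 0, "y": 0, "z": 0, "jaw": 0.25},
  ],
)

```text
time: 15.65
tcp_pos: [0.5744, -0.3928, 0.0368]
tcp_rot: [0.0, 0.974, -0.225, 0.001]
contact_force: [0.4, -0.3, 0.2]
width: 0.0643
```

Emit:
send_rows(
  motion=[
    {"ax": 0, "ay": 0, "az": 0, "x": 0, "y": 0, "z": 0, "jaw": 0.25},
    {"ax": 0, "ay": 0, "az": 0, "x": 0, "y": 0, "z": 0, "jaw": 0.25},
    {"ax": 0, "ay": 0, "az": 0, "x": 0, "y": 0, "z": -0.03, "jaw": 0.25},
    {"ax": 0, "ay": 0, "az": 0, "x": 0, "y": 0, "z": -0.04, "jaw": 0.2},
    {"ax": 0, "ay": 0, "az": 0, "x": 0, "y": 0, "z": -0.03, "jaw": 0},
  ],
)

```text
time: 16.07
tcp_pos: [0.5742, -0.393, 0.138]
tcp_rot: [0.001, 0.974, -0.225, 0.0]
contact_force: [0.8, -0.2, 1.4]
width: 0.0784
```

```bash
python3 go.py .416 -.172 .12 -30
```

```text
t 16.07 tcp [ 0.5742 -0.393   0.138 ] yaw -25.95 tilt 0.07 w 0.0784 F [ 0.8 -0.2  1.4]
-> turn az 4.05 first, then shift x -0.2475 y -0.1123 z 0.0180; horiz 6.5 rows
```

Emit:
send_rows(
  motion=[
    {"ax": 0, "ay": 0, "az": 4, "x": 0, "y": 0, "z": 0, "jaw": 0},
    {"ax": 0, "ay": 0, "az": 0, "x": -0.0354, "y": -0.016, "z": 0, "jaw": 0},
    {"ax": 0, "ay": 0, "az": 0, "x": -0.0354, "y": -0.016, "z": 0, "jaw": 0},
    {"ax": 0, "ay": 0, "az": 0, "x": -0.0354, "y": -0.016, "z": 0, "jaw": 0},
    {"ax": 0, "ay": 0, "az": 0, "x": -0.0354, "y": -0.016, "z": 0, "jaw": 0},
  ],
)

```text
time: 16.48
tcp_pos: [0.482, -0.2653, 0.1358]
tcp_rot: [-0.0, 0.966, -0.259, 0.0]
contact_force: [0.3, 0.9, 0.8]
width: 0.0855
```

Emit:
send_rows(
  motion=[
    {"ax": 0, "ay": 0, "az": 0, "x": -0.0354, "y": -0.016, "z": 0, "jaw": 0},
    {"ax": 0, "ay": 0, "az": 0, "x": -0.0354, "y": -0.016, "z": 0, "jaw": 0},
    {"ax": 0, "ay": 0, "az": 0, "x": -0.0354, "y": -0.016, "z": 0, "jaw": 0},
    {"ax": 0, "ay": 0, "az": 0, "x": 0, "y": 0, "z": 0.015, "jaw": 0},
    {"ax": 0, "ay": 0, "az": 0, "x": 0, "y": 0, "z": 0, "jaw": 0},
  ],
)

```text
time: 16.9
tcp_pos: [0.4131, -0.1703, 0.1202]
tcp_rot: [-0.0, 0.966, -0.258, -0.001]
contact_force: [-0.3, 0.8, 0.8]
width: 0.0853
```

Emit:
send_rows(
  motion=[
    {"ax": 0, "ay": 0, "az": 0, "x": 0, "y": 0, "z": 0, "jaw": 0},
    {"ax": 0, "ay": 0, "az": 0, "x": 0, "y": 0, "z": 0, "jaw": 0},
    {"ax": 0, "ay": 0, "az": 0, "x": 0, "y": 0, "z": 0, "jaw": 0},
    {"ax": 0, "ay": 0, "az": 0, "x": 0, "y": 0, "z": 0, "jaw": 0},
    {"ax": 0, "ay": 0, "az": 0, "x": 0, "y": 0, "z": 0, "jaw": 0},
  ],
)

```text
time: 17.32
tcp_pos: [0.4157, -0.1723, 0.1209]
tcp_rot: [0.0, 0.966, -0.259, 0.0]
contact_force: [0.2, -0.0, 1.2]
width: 0.0855
```

```bash
python3 go.py .416 -.172 .032 -30; python3 box.py hs2.png .416 -.172 -30 .02 .022 .04
```

```text
t 17.32 tcp [ 0.4157 -0.1723  0.1209] yaw -30.05 tilt 0.02 w 0.0855 F [ 0.2 -0.   1.2]
-> turn az -0.05 first, then shift x 0.0001 y -0.0004 z 0.0889; horiz 0.0 rows
t 17.32 tcp [ 0.4157 -0.1723  0.1209] yaw -30.05 tilt 0.02 w 0.0855 F [ 0.2 -0.   1.2]
[[281.1, 230.8], [357.0, 230.8], [355.0, 293.6], [283.2, 293.7]]
crop origin [239 182]
```

View pics/hs2.png

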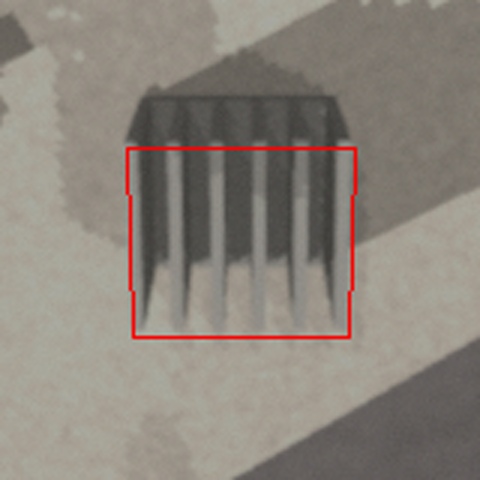

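The hs2 crop shows the outline on the fin tops, (128,148) to (355,338), aligned. Grasping.

Emit:
send_rows(
  motion=[
    {"ax": 0, "ay": 0, "az": 0, "x": 0.001, "y": 0, "z": 0.035, "jaw": 0},
    {"ax": 0, "ay": 0, "az": 0, "x": 0, "y": 0, "z": 0.03, "jaw": 0},
    {"ax": 0, "ay": 0, "az": 0, "x": 0, "y": 0, "z": 0.017, "jaw": 0},
    {"ax": 0, "ay": 0, "az": 0, "x": 0, "y": 0, "z": 0.006, "jaw": 0},
    {"ax": 0, "ay": 0, "az": 0, "x": 0, "y": 0, "z": 0, "jaw": 0},
  ],
)

```text
time: 17.78
tcp_pos: [0.4154, -0.1724, 0.0316]
tcp_rot: [0.0, 0.966, -0.259, -0.002]
contact_force: [-0.2, 0.1, 0.0]
width: 0.0854
```

Emit:
send_rows(
  motion=[
    {"ax": 0, "ay": 0, "az": 0, "x": 0, "y": 0, "z": 0, "jaw": 1},
    {"ax": 0, "ay": 0, "az": 0, "x": 0, "y": 0, "z": 0, "jaw": 1},
    {"ax": 0, "ay": 0, "az": 0, "x": 0, "y": 0, "z": 0, "jaw": 1},
    {"ax": 0, "ay": 0, "az": 0, "x": 0, "y": 0, "z": 0, "jaw": 1},
    {"ax": 0, "ay": 0, "az": 0, "x": 0, "y": 0, "z": 0, "jaw": 1},
  ],
)

```text
time: 18.2
tcp_pos: [0.4171, -0.1723, 0.0342]
tcp_rot: [-0.0, 0.966, -0.258, 0.001]
contact_force: [-1.0, 0.1, 6.5]
width: 0.0432
```

Emit:
send_rows(
  motion=[
    {"ax": 0, "ay": 0, "az": 0, "x": 0, "y": 0, "z": 0, "jaw": 1},
    {"ax": 0, "ay": 0, "az": 0, "x": 0, "y": 0, "z": -0.025, "jaw": 1},
    {"ax": 0, "ay": 0, "az": 0, "x": 0, "y": 0, "z": -0.035, "jaw": 1},
    {"ax": 0, "ay": 0, "az": -4, "x": 0, "y": 0, "z": -0.02, "jaw": 1},
    {"ax": 0, "ay": 0, "az": 0, "x": 0, "y": 0, "z": 0, "jaw": 1},
  ],
)

```text
time: 18.62
tcp_pos: [0.419, -0.1725, 0.1174]
tcp_rot: [-0.001, 0.975, -0.223, 0.005]
contact_force: [-0.3, 0.0, -0.3]
width: 0.0429
```

```bash
python3 go.py .515 -.3635 .036 -26
```

```text
t 18.62 tcp [ 0.419  -0.1725  0.1174] yaw -25.81 tilt 0.6 w 0.0429 F [-0.3  0.  -0.3]
-> turn az 0.19 first, then shift x 0.1700 y 0.1296 z 0.0814; horiz 5.1 rows
```

Emit:
send_rows(
  motion=[
    {"ax": 0, "ay": 0, "az": 0, "x": 0.0286, "y": 0.0216, "z": 0, "jaw": 1},
    {"ax": 0, "ay": 0, "az": 0, "x": 0.0286, "y": 0.0216, "z": 0, "jaw": 1},
    {"ax": 0, "ay": 0, "az": 0, "x": 0.0286, "y": 0.0216, "z": 0, "jaw": 1},
    {"ax": 0, "ay": 0, "az": 0, "x": 0.0286, "y": 0.0216, "z": 0, "jaw": 1},
    {"ax": 0, "ay": 0, "az": 0, "x": 0.0286, "y": 0.0216, "z": 0, "jaw": 1},
  ],
)

```text
time: 19.03
tcp_pos: [0.4973, -0.3332, 0.1121]
tcp_rot: [-0.0, 0.974, -0.225, -0.001]
contact_force: [1.0, 0.4, 0.1]
width: 0.0429
```

Emit:
send_rows(
  motion=[
    {"ax": 0, "ay": 0, "az": 0, "x": 0.0286, "y": 0.0216, "z": 0, "jaw": 1},
    {"ax": 0, "ay": 0, "az": 0, "x": 0, "y": 0, "z": 0.01, "jaw": 1},
    {"ax": 0, "ay": 0, "az": 0, "x": 0, "y": 0, "z": 0, "jaw": 1},
    {"ax": 0, "ay": 0, "az": 0, "x": 0, "y": 0, "z": 0, "jaw": 1},
    {"ax": 0, "ay": 0, "az": 0, "x": 0, "y": 0, "z": 0, "jaw": 1},
  ],
)

```text
time: 19.45
tcp_pos: [0.5127, -0.3629, 0.1024]
tcp_rot: [-0.0, 0.974, -0.225, -0.001]
contact_force: [-0.2, 0.1, -0.4]
width: 0.0434
```

```bash
python3 go.py .515 -.3635 .038 -26;python3 - <<'E'
from wr import *
c=wcam(); cv2.imwrite('pics/w5.png',c['image'][:,:,::-1])
E
```

```text
t 19.45 tcp [ 0.5127 -0.3629  0.1024] yaw -25.96 tilt 0.11 w 0.0434 F [-0.2  0.1 -0.4]
-> turn az 0.04 first, then shift x 0.0023 y -0.0004 z 0.0644; horiz 0.1 rows
t 19.45 tcp [ 0.5127 -0.3629  0.1024] yaw -25.96 tilt 0.11 w 0.0434 F [-0.2  0.1 -0.4]
```

View pics/w5.png

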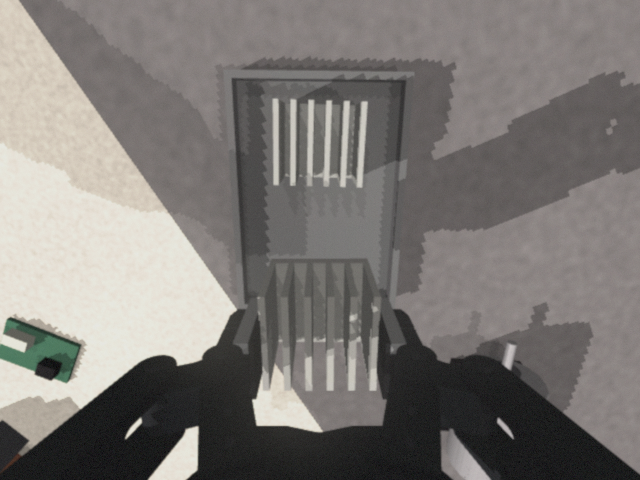

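Picture w5 shows heat sink 1 seated in the far half at (320,142) and heat sink 2 held upright over the near half. Lowering.

Emit:
send_rows(
  motion=[
    {"ax": 0, "ay": 0, "az": 0, "x": 0.001, "y": 0.001, "z": 0.02, "jaw": 1},
    {"ax": 0, "ay": 0, "az": 0, "x": 0, "y": 0, "z": 0.025, "jaw": 1},
    {"ax": 0, "ay": 0, "az": 0, "x": 0, "y": 0, "z": 0.012, "jaw": 1},
    {"ax": 0, "ay": 0, "az": 0, "x": 0, "y": 0, "z": 0.005, "jaw": 1},
    {"ax": 0, "ay": 0, "az": 0, "x": 0, "y": 0, "z": 0.002, "jaw": 1},
  ],
)

```text
time: 19.92
tcp_pos: [0.5137, -0.3646, 0.0384]
tcp_rot: [-0.0, 0.975, -0.224, -0.001]
contact_force: [-0.7, 0.1, -0.0]
width: 0.0431
```

Emit:
send_rows(
  motion=[
    {"ax": 0, "ay": 0, "az": 0, "x": 0, "y": 0, "z": 0.001, "jaw": 1},
    {"ax": 0, "ay": 0, "az": 0, "x": 0, "y": 0, "z": 0, "jaw": 1},
    {"ax": 0, "ay": 0, "az": 0, "x": 0, "y": 0, "z": 0, "jaw": 0.4},
    {"ax": 0, "ay": 0, "az": 0, "x": 0, "y": 0, "z": 0, "jaw": 0.25},
    {"ax": 0, "ay": 0, "az": 0, "x": 0, "y": 0, "z": 0, "jaw": 0.25},
  ],
)

```text
time: 20.33
tcp_pos: [0.5146, -0.3655, 0.0389]
tcp_rot: [0.0, 0.974, -0.225, 0.001]
contact_force: [0.6, -0.2, -0.2]
width: 0.0642
```

Emit:
send_rows(
  motion=[
    {"ax": 0, "ay": 0, "az": 0, "x": 0, "y": 0, "z": 0, "jaw": 0.25},
    {"ax": 0, "ay": 0, "az": 0, "x": 0, "y": 0, "z": 0, "jaw": 0.25},
    {"ax": 0, "ay": 0, "az": 0, "x": 0, "y": 0, "z": -0.03, "jaw": 0.25},
    {"ax": 0, "ay": 0, "az": 0, "x": 0, "y": 0, "z": -0.04, "jaw": 0.2},
    {"ax": 0, "ay": 0, "az": 0, "x": 0, "y": 0, "z": -0.03, "jaw": 0},
  ],
)

```text
time: 20.75
tcp_pos: [0.5144, -0.3656, 0.14]
tcp_rot: [0.0, 0.974, -0.225, 0.0]
contact_force: [0.3, -0.1, 1.4]
width: 0.0783
```

```bash
python3 go.py .477 -.067 .12 13.5
```

```text
t 20.75 tcp [ 0.5144 -0.3656  0.14  ] yaw -25.95 tilt 0.07 w 0.0783 F [ 0.3 -0.1  1.4]
-> turn az -39.45 first, then shift x 0.0334 y -0.2991 z 0.0200; horiz 7.2 rows
```

Emit:
send_rows(
  motion=[
    {"ax": 0, "ay": 0, "az": -6.6, "x": 0, "y": 0, "z": 0, "jaw": 0},
    {"ax": 0, "ay": 0, "az": -6.6, "x": 0, "y": 0, "z": 0, "jaw": 0},
    {"ax": 0, "ay": 0, "az": -6.6, "x": 0, "y": 0, "z": 0, "jaw": 0},
    {"ax": 0, "ay": 0, "az": -6.6, "x": 0, "y": 0, "z": 0, "jaw": 0},
    {"ax": 0, "ay": 0, "az": -6.6, "x": 0, "y": 0, "z": 0, "jaw": 0},
  ],
)

```text
time: 21.17
tcp_pos: [0.514, -0.3652, 0.1381]
tcp_rot: [0.0, 0.998, 0.064, 0.0]
contact_force: [0.0, 0.2, -0.2]
width: 0.0855
```

Emit:
send_rows(
  motion=[
    {"ax": 0, "ay": 0, "az": -6.5, "x": 0, "y": 0, "z": 0, "jaw": 0},
    {"ax": 0, "ay": 0, "az": 0, "x": 0.004, "y": -0.0374, "z": 0, "jaw": 0},
    {"ax": 0, "ay": 0, "az": 0, "x": 0.004, "y": -0.0374, "z": 0, "jaw": 0},
    {"ax": 0, "ay": 0, "az": 0, "x": 0.004, "y": -0.0374, "z": 0, "jaw": 0},
    {"ax": 0, "ay": 0, "az": 0, "x": 0.004, "y": -0.0374, "z": 0, "jaw": 0},
  ],
)

```text
time: 21.58
tcp_pos: [0.4941, -0.2148, 0.1379]
tcp_rot: [0.0, 0.993, 0.117, 0.0]
contact_force: [0.6, 0.3, -0.2]
width: 0.0854
```

Emit:
send_rows(
  motion=[
    {"ax": 0, "ay": 0, "az": 0, "x": 0.004, "y": -0.0374, "z": 0, "jaw": 0},
    {"ax": 0, "ay": 0, "az": 0, "x": 0.004, "y": -0.0374, "z": 0, "jaw": 0},
    {"ax": 0, "ay": 0, "az": 0, "x": 0.004, "y": -0.0374, "z": 0, "jaw": 0},
    {"ax": 0, "ay": 0, "az": 0, "x": 0.004, "y": -0.0374, "z": 0.015, "jaw": 0},
    {"ax": 0, "ay": 0, "az": 0, "x": 0, "y": 0, "z": 0, "jaw": 0},
  ],
)

```text
time: 22.0
tcp_pos: [0.4734, -0.0624, 0.1217]
tcp_rot: [-0.001, 0.993, 0.121, -0.001]
contact_force: [-1.0, 0.3, -0.1]
width: 0.0853
```

Emit:
send_rows(
  motion=[
    {"ax": 0, "ay": 0, "az": 0, "x": 0, "y": 0, "z": 0, "jaw": 0},
    {"ax": 0, "ay": 0, "az": 0, "x": 0, "y": 0, "z": 0, "jaw": 0},
    {"ax": 0, "ay": 0, "az": 0, "x": 0, "y": 0, "z": 0, "jaw": 0},
    {"ax": 0, "ay": 0, "az": 0, "x": 0, "y": 0, "z": 0, "jaw": 0},
    {"ax": 0, "ay": 0, "az": 0, "x": 0, "y": 0, "z": 0, "jaw": 0},
  ],
)

```text
time: 22.42
tcp_pos: [0.4754, -0.0678, 0.123]
tcp_rot: [0.0, 0.993, 0.117, 0.0]
contact_force: [0.6, 0.5, 0.5]
width: 0.0854
```

```bash
python3 go.py .477 -.067 .031 13.5; python3 box.py tr.png .477 -.067 13.5 .013 .021 .045
```

```text
t 22.42 tcp [ 0.4754 -0.0678  0.123 ] yaw 13.4 tilt 0.03 w 0.0854 F [0.6 0.5 0.5]
-> turn az -0.10 first, then shift x 0.0017 y -0.0005 z 0.0920; horiz 0.0 rows
t 22.42 tcp [ 0.4754 -0.0678  0.123 ] yaw 13.4 tilt 0.03 w 0.0854 F [0.6 0.5 0.5]
[[282.4, 241.8], [355.2, 241.6], [353.9, 283.1], [283.7, 283.2]]
crop origin [238 182]
```

View pics/tr.png

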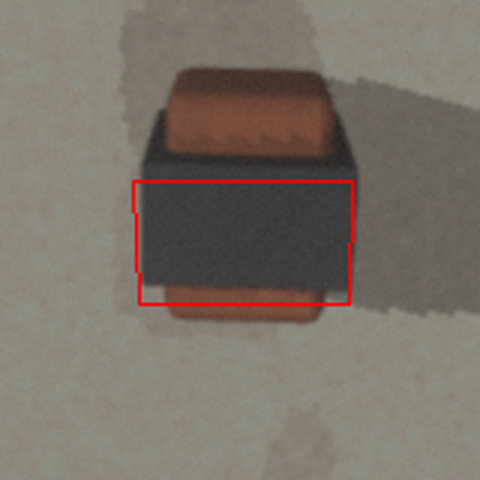

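The crop confirms the dark core with copper ends. The core top is at (250,226), about 3.5 mm ahead of my outline and turned about 2° clockwise. I correct for both and grasp.

Emit:
send_rows(
  motion=[
    {"ax": 0, "ay": 0, "az": 2, "x": 0.005, "y": 0.0005, "z": 0.03, "jaw": 0},
    {"ax": 0, "ay": 0, "az": 0, "x": 0, "y": 0, "z": 0.035, "jaw": 0},
    {"ax": 0, "ay": 0, "az": 0, "x": 0, "y": 0, "z": 0.02, "jaw": 0},
    {"ax": 0, "ay": 0, "az": 0, "x": 0, "y": 0, "z": 0.006, "jaw": 0},
    {"ax": 0, "ay": 0, "az": 0, "x": 0, "y": 0, "z": 0, "jaw": 0},
  ],
  force=70,
)

```text
time: 22.88
tcp_pos: [0.4793, -0.0668, 0.0305]
tcp_rot: [0.0, 0.995, 0.1, -0.002]
contact_force: [0.3, 0.8, 0.2]
width: 0.0856
```

Emit:
send_rows(
  motion=[
    {"ax": 0, "ay": 0, "az": 0, "x": 0, "y": 0, "z": 0, "jaw": 1},
    {"ax": 0, "ay": 0, "az": 0, "x": 0, "y": 0, "z": 0, "jaw": 1},
    {"ax": 0, "ay": 0, "az": 0, "x": 0, "y": 0, "z": 0, "jaw": 1},
    {"ax": 0, "ay": 0, "az": 0, "x": 0, "y": 0, "z": 0, "jaw": 1},
    {"ax": 0, "ay": 0, "az": 0, "x": 0, "y": 0, "z": 0, "jaw": 1},
  ],
)

```text
time: 23.3
tcp_pos: [0.4815, -0.0661, 0.0336]
tcp_rot: [0.0, 0.995, 0.101, 0.002]
contact_force: [0.2, -0.6, 5.7]
width: 0.041
```

Emit:
send_rows(
  motion=[
    {"ax": 0, "ay": 0, "az": 0, "x": 0, "y": 0, "z": 0, "jaw": 1},
    {"ax": 0, "ay": 0, "az": 0, "x": 0, "y": 0, "z": 0, "jaw": 1},
    {"ax": 0, "ay": 0, "az": 0, "x": 0, "y": 0, "z": -0.02, "jaw": 1},
    {"ax": 0, "ay": 0, "az": 0, "x": 0, "y": 0, "z": -0.03, "jaw": 1},
    {"ax": 0, "ay": 0, "az": 0, "x": 0, "y": 0, "z": -0.02, "jaw": 1},
  ],
)

```text
time: 23.72
tcp_pos: [0.4801, -0.0661, 0.1035]
tcp_rot: [-0.0, 0.995, 0.1, 0.0]
contact_force: [0.5, -0.1, -3.5]
width: 0.0408
```

```bash
python3 go.py .6345 .0085 .036 11.5
```

```text
t 23.72 tcp [ 0.4801 -0.0661  0.1035] yaw 11.52 tilt 0.04 w 0.0408 F [ 0.5 -0.1 -3.5]
-> turn az 0.02 first, then shift x 0.1662 y -0.0423 z 0.0675; horiz 4.1 rows
```

Lifted; the −3.5 N reading matches about 300 g. Grip height was 0.0336, so the place height is about 0.0376.

Emit:
send_rows(
  motion=[
    {"ax": 0, "ay": 0, "az": 0, "x": 0.02, "y": -0.0052, "z": 0, "jaw": 1},
    {"ax": 0, "ay": 0, "az": 0, "x": 0.032, "y": -0.008, "z": 0, "jaw": 1},
    {"ax": 0, "ay": 0, "az": 0, "x": 0.036, "y": -0.0092, "z": 0, "jaw": 1},
    {"ax": 0, "ay": 0, "az": 0, "x": 0.036, "y": -0.0092, "z": 0, "jaw": 1},
    {"ax": 0, "ay": 0, "az": 0, "x": 0.025, "y": -0.0064, "z": 0, "jaw": 1},
  ],
)

```text
time: 24.13
tcp_pos: [0.6209, 0.0023, 0.1019]
tcp_rot: [-0.0, 0.995, 0.101, 0.001]
contact_force: [0.4, -0.0, -2.9]
width: 0.0414
```

Emit:
send_rows(
  motion=[
    {"ax": 0, "ay": 0, "az": 0, "x": 0.0165, "y": -0.0042, "z": 0, "jaw": 1},
    {"ax": 0, "ay": 0, "az": 0, "x": 0, "y": 0, "z": 0, "jaw": 1},
    {"ax": 0, "ay": 0, "az": 0, "x": 0, "y": 0, "z": 0, "jaw": 1},
    {"ax": 0, "ay": 0, "az": 0, "x": 0, "y": 0, "z": 0, "jaw": 1},
    {"ax": 0, "ay": 0, "az": 0, "x": 0, "y": 0, "z": 0, "jaw": 1},
  ],
)

```text
time: 24.55
tcp_pos: [0.6325, 0.0077, 0.1016]
tcp_rot: [-0.0, 0.995, 0.1, -0.001]
contact_force: [0.8, -0.2, -4.3]
width: 0.0409
```

```bash
python3 go.py .6345 .0085 .0376 11.5; python3 - <<'E'
from wr import *
c=wcam(); im=c['image'][:,:,::-1].copy()
for a in np.linspace(0,6.28,120): cv2.circle(im,tuple(int(round(v)) for v in proj(c,(.6345+.06*np.cos(a),.0085+.06*np.sin(a),.016))),0,(0,0,255),-1)
cv2.imwrite('pics/w6.png',im)
E
```

```text
t 24.55 tcp [0.6325 0.0077 0.1016] yaw 11.48 tilt 0.1 w 0.0409 F [ 0.8 -0.2 -4.3]
-> turn az -0.02 first, then shift x 0.0021 y -0.0004 z 0.0640; horiz 0.1 rows
t 24.55 tcp [0.6325 0.0077 0.1016] yaw 11.48 tilt 0.1 w 0.0409 F [ 0.8 -0.2 -4.3]
```

View pics/w6.png

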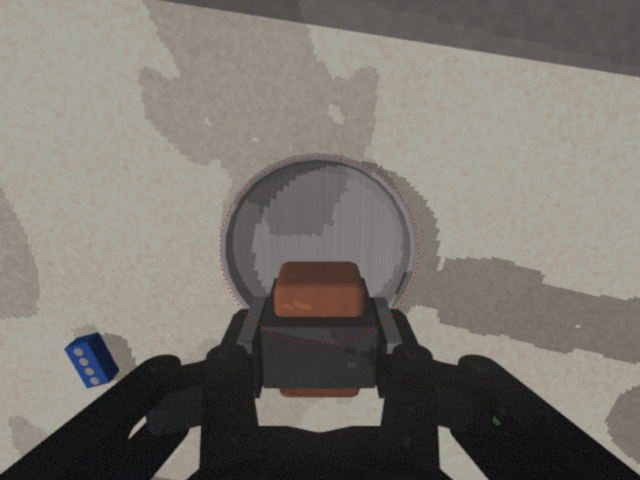

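Picture w6 shows the dish rim matching the projected circle, centre about (319,243), and the transformer held upright at (320,330). Lowering.

Emit:
send_rows(
  motion=[
    {"ax": 0, "ay": 0, "az": 0, "x": 0.002, "y": 0, "z": 0.02, "jaw": 1},
    {"ax": 0, "ay": 0, "az": 0, "x": 0, "y": 0, "z": 0.025, "jaw": 1},
    {"ax": 0, "ay": 0, "az": 0, "x": 0, "y": 0, "z": 0.012, "jaw": 1},
    {"ax": 0, "ay": 0, "az": 0, "x": 0, "y": 0, "z": 0.004, "jaw": 1},
    {"ax": 0, "ay": 0, "az": 0, "x": 0, "y": 0, "z": 0.002, "jaw": 1},
  ],
)

```text
time: 25.02
tcp_pos: [0.6353, 0.0083, 0.0382]
tcp_rot: [0.0, 0.995, 0.1, -0.001]
contact_force: [0.2, -0.4, -2.7]
width: 0.0408
```

Emit:
send_rows(
  motion=[
    {"ax": 0, "ay": 0, "az": 0, "x": 0, "y": 0, "z": 0.001, "jaw": 1},
    {"ax": 0, "ay": 0, "az": 0, "x": 0, "y": 0, "z": 0, "jaw": 1},
    {"ax": 0, "ay": 0, "az": 0, "x": 0, "y": 0, "z": 0, "jaw": 0.4},
    {"ax": 0, "ay": 0, "az": 0, "x": 0, "y": 0, "z": 0, "jaw": 0.25},
    {"ax": 0, "ay": 0, "az": 0, "x": 0, "y": 0, "z": 0, "jaw": 0.25},
  ],
)

```text
time: 25.43
tcp_pos: [0.637, 0.0089, 0.0395]
tcp_rot: [-0.0, 0.995, 0.101, 0.002]
contact_force: [-0.4, 0.8, -0.7]
width: 0.0642
```

Emit:
send_rows(
  motion=[
    {"ax": 0, "ay": 0, "az": 0, "x": 0, "y": 0, "z": 0, "jaw": 0.25},
    {"ax": 0, "ay": 0, "az": 0, "x": 0, "y": 0, "z": 0, "jaw": 0.25},
    {"ax": 0, "ay": 0, "az": 0, "x": 0, "y": 0, "z": -0.03, "jaw": 0.25},
    {"ax": 0, "ay": 0, "az": 0, "x": 0, "y": 0, "z": -0.04, "jaw": 0.2},
    {"ax": 0, "ay": 0, "az": 0, "x": 0, "y": 0, "z": -0.04, "jaw": 0},
  ],
)

```text
time: 25.85
tcp_pos: [0.6351, 0.0084, 0.1482]
tcp_rot: [0.0, 0.995, 0.1, -0.002]
contact_force: [1.9, 1.7, 0.3]
width: 0.0785
```

Emit:
send_rows(
  motion=[
    {"ax": 0, "ay": 0, "az": 0, "x": 0, "y": 0, "z": -0.03, "jaw": 0},
    {"ax": 0, "ay": 0, "az": 0, "x": -0.04, "y": 0, "z": 0, "jaw": 0},
    {"ax": 0, "ay": 0, "az": 0, "x": -0.04, "y": 0, "z": 0, "jaw": 0},
    {"ax": 0, "ay": 0, "az": 0, "x": -0.04, "y": 0, "z": 0, "jaw": 0},
    {"ax": 0, "ay": 0, "az": 0, "x": -0.04, "y": 0, "z": 0, "jaw": 0},
  ],
)

```text
time: 26.27
tcp_pos: [0.4774, -0.0237, 0.178]
tcp_rot: [-0.0, 0.995, 0.1, 0.0]
contact_force: [0.4, -0.1, 0.8]
width: 0.0854
```

Emit:
send_rows(
  motion=[
    {"ax": 0, "ay": 0, "az": 0, "x": -0.02, "y": 0, "z": -0.03, "jaw": 0},
    {"ax": 0, "ay": 0, "az": 0, "x": 0, "y": 0, "z": 0, "jaw": 0},
    {"ax": 0, "ay": 0, "az": 0, "x": 0, "y": 0, "z": 0, "jaw": 0},
    {"ax": 0, "ay": 0, "az": 0, "x": 0, "y": 0, "z": 0, "jaw": 0},
    {"ax": 0, "ay": 0, "az": 0, "x": 0, "y": 0, "z": 0, "jaw": 0},
  ],
)

```text
time: 26.68
tcp_pos: [0.46, -0.0271, 0.2075]
tcp_rot: [-0.0, 0.995, 0.1, -0.0]
contact_force: [0.2, -0.1, -0.3]
width: 0.0856
```

```bash
python3 go.py; python3 - <<'E'
from h import *
t=env.read_camera('top')['image'][:,:,::-1];s=env.read_camera('side')['image'][:,:,::-1]
a=cv2.resize(t[90:330,110:580],(800,300),interpolation=cv2.INTER_CUBIC); b=cv2.resize(s[110:450,190:550],(318,300)); w=cv2.resize(s[110:290,230:520],(482,300))
cv2.imwrite('pics/end.png',np.vstack([a,np.hstack([b,w])]))
E
```

```text
t 26.68 tcp [ 0.46   -0.0271  0.2075] yaw 11.51 tilt 0.02 w 0.0856 F [ 0.2 -0.1 -0.3]
```

View pics/end.png

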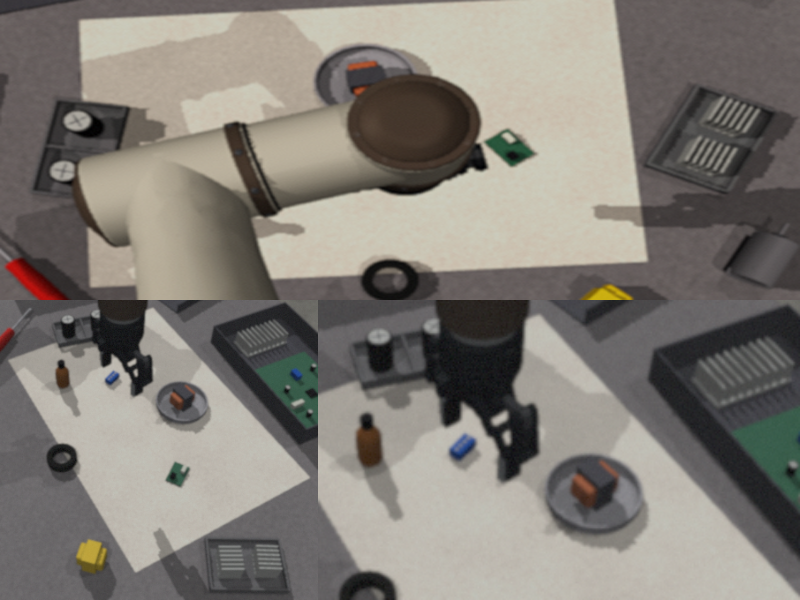

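The final picture shows both capacitors standing one per bay, both heat sinks upright side by side, the transformer upright in the dish, and the bottle and yellow look-alike in place. One numeric check on the bottle, then hand in.

```bash
python3 - <<'E'
from h import *
a=cv2.imread('pics/side0.png'); b=env.read_camera('side')['image'][:,:,::-1]
r=[]
for i in(a,b):
    h=cv2.cvtColor(np.ascontiguousarray(i[170:215,245:280]),cv2.COLOR_BGR2HSV); m=((h[...,1]>120)&((h[...,0]<20))).astype(np.uint8); M=cv2.moments(m,True); r.append((M['m10']/M['m00'],M['m01']/M['m00'],M['m00']))
print(np.round(r,2)); d=np.hypot(r[0][0]-r[1][0],r[0][1]-r[1][1])
if d<1: print(env.sign_off())
E
```

```text
[[ 15.29  27.14 241.  ]
 [ 15.2   27.07 246.  ]]
the job is handed in; nothing more can be done
None
```

The job is done and handed in at about 27 s on the robot's clock, well under the 112 s limit. I worked in the order asked:

1. **Capacitors:** one stands in each bay of the two-bay tray.
2. **Heat sinks:** both are side by side in the plain tray.
3. **Transformer:** the dark, copper-wound one is in the round dish. I left the yellow look-alike alone.

In the last top and side views everything stood upright in its tray, with the gripper empty and clear. The second capacitor's bay was partly hidden by the arm in both views.

The bottle's position in the side picture changed by only about 0.1 pixel. The highest wrist force I saw in the readouts was about 18 N, when the second capacitor touched down.

One measurement disagreed: the wrist camera put the transformer about 3.5 mm and 2° off the overhead estimate. I corrected for that before gripping it. Nothing else failed, apart from three first move calls that were refused for leaving out fields; they moved nothing.

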